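Square the boards on their dogs and load the glue-up press

TASK

First turn every walnut board square to the press where it lies, pushing its free corner round while its notched corner stays on its bench dog, until all of them stand square on their dogs together. Then draw the locking bolt back, swing the lever over to raise the clamp bar, and slide each board straight ahead under the bar into its bay until its far edge lies flat against the back stop. Finally swing the lever back until the bar rests on the boards and push the bolt fully home - never have the bolt home while the bar is raised - keeping the boards flat on the bench and leaving the other tools alone.

Things in the scene. Friction and masses are not known exactly. Their poses are not given: they have to be found in the camera images.
- press: Fixed plywood press. Origin: on the bench, mid front face of its back stop (700 mm long in y, 50 high). +x runs from the mouth to the stop (away from the robot), +y left, z up. Four posts, 46 mm wide in y, 60 high, span x = -56 to 0 mm at y = -300, -100, 100, 300 mm: three bays 154 mm wide centred at y = -200, 0, 200 mm, each for the board in front of it.
- bar_mid (a point): Centre of the underside of the aluminium clamp bar across all bays: 28 mm deep (x = -52 to -24 mm of the press), 660 long in y, 18 thick. Its underside is 15 mm above the bench at lever 0, 36 mm at lever 1: the 20 mm boards pass under it only when it is raised.
- lever (a joint): Cam lever of the bar, about the press's y axis, 0 to 1 rad. 0: leans 29 degrees to the press's -x, bar down (starts at 0 to 0.1). 1: leans 29 degrees to +x, bar up. Lifts the bar 21 mm per rad; the bar rests on the 20 mm boards at about 0.24. Stays where left; about 2 N at the knob moves it.
- lever_tip (a point): Centre of the black 28 mm ball knob on the lever, 97 to 107 mm above the bench. Lever: 12 mm rod, 85 mm from pivot to ball centre; pivot at x = -205, y = 370 mm of the press, 22 mm above the bench, on a grey block 70 x 50 x 25 mm (x, y, z).
- bolt (a joint): Locking bolt of the clamp bar, a slide along the press's +x, 0 to 0.07 m. 0: drawn back towards the mouth side, bar free. 0.07: fully home, bar locked (starts at 0.055 to 0.07). It stays where it is left; about 3 N moves it; stops at both ends.
- bolt_grip (a point): Middle of the top of the bolt's black grip, 18 x 34 x 40 mm (x, y, z), its top 61 mm above the bench. At press x = -235 mm plus the joint value, y = -385 mm. It rides on a grey track 170 x 40 mm, 20 mm high, at the right end of the press.
- dog1: Fixed steel bench dog (upright round peg, 20 mm diameter, 36 high) in front of the left (+y) bay. Origin: on its axis at the bench. Its axes are parallel to those of the press.
- board1: Loose flat walnut board 125 x 90 x 20 mm, 0.15 kg; may be absent. Origin: underside, on the dog's axis when the notch is on dog1. Spans x -12..78, y -113..12 mm; notch: x < 10.5, y > -10.5 (near left corner when square; the dog stops it moving to -x and +y; push the far right corner to +y). Starts yawed -0.40 to -0.85 to the press (clockwise from above). Home: origin at press x = -78 mm.
- dog2: Fixed steel bench dog (upright round peg, 20 mm diameter, 36 high) in front of the middle bay. Origin: on its axis at the bench. Its axes are parallel to those of the press.
- board2: Like board1, but notched onto dog2 at the start and for the middle bay; same origin, axes and sizes. May be absent.
- dog3: Fixed steel bench dog (upright round peg, 20 mm diameter, 36 high) in front of the right (-y) bay. Origin: on its axis at the bench. Its axes are parallel to those of the press.
- board3: Like board1, but notched onto dog3 at the start and for the right bay; same origin, axes and sizes. May be absent.
- goblet: Turned wooden goblet, 60 mm wide, 110 high; a bystander, to be left alone. Origin: on its underside or, for a lying tool, about its middle.
- glue: White glue bottle, 60 mm wide, 160 high; a bystander, to be left alone. Origin: on its underside or, for a lying tool, about its middle.
- sander: Cork sanding block, 55 x 110 x 35 mm; a bystander, to be left alone. Origin: on its underside or, for a lying tool, about its middle.
- screwdriver: Screwdriver lying on the bench; a bystander, to be left alone. Origin: on its underside or, for a lying tool, about its middle.
Mind the look-alikes: they are no part of the job. Leave any purple or turquoise look-alike of the board1 alone.

How it is judged:
By the outcome, as a careful person would: the job done as asked, in the order asked, and still so for the second after the job is handed in, with the robot touching nothing.
Of board1, board2, board3 only 2 to 3 are there at a start; the rules pass over those that are not, and their reading is None.
At some moment in a run one of board1, board2, board3 may be knocked a few centimetres aside while the robot is not near it.
It also fails if it takes over 210 s, if anything falls off the work surface, if the arm or the gripper's body presses on something with over 40 N, if the wrist force passes 120 N, or if a joint passes its speed limit or range.

ROBOT

A 7-joint arm with a two-finger parallel gripper is mounted at the origin on the work surface. World frame = base frame: x ahead of the robot, y to its left, z up, the work surface at z = 0. Lengths are in mm, angles in rad, forces in N, time in s.
With the tool pointing down it reaches from about 400 to 850 mm from the base axis. Payload 10.4 kg.
Tool frame: the origin (TCP) lies on the centre line of the jaws, within the pads' length; the fingertips stand manip.tip_extent ahead of it and the grasp point (between the pads) lies 3 mm ahead of it (manip.tip_extent is the distance from the TCP to the fingertips, in mm); z points along the fingers, y is the line along which they close (so a half turn about z gives the same grasp; the last joint's range is limited). The gripper opens to 87 mm and grips with 3 to 60 N. Pads are 19 mm wide; open, the fingers measure 117 mm over their backs; the gripper's body (75 mm by 190 mm) begins 51 mm behind the grasp point.
Start: joints at [-0.023, 0.332, -0.065, 1.46, 0.022, 1.35, -0.088], TCP at [625.02, 0.018, 244.576] pointing down, gripper open.
Joint ranges: [-2.6, 2.6], [-0.5, 2.12], [-1.47, 1.34], [0.16, 2.42], [-1.27, 4.41], [0.06, 2.06], [-2.6, 2.6]. Speed limits (rad/s): [2.22, 2.22, 2.79, 2.79, 3.14, 3.14, 3.14].

INTERFACE

Orientations are given as a unit quaternion [x, y, z, w].
In Python, from station import manip gives the robot as it stands. The module is installed in compiled form; this text tells all that it offers.
- The arm moves only by the tool step_arm, never from a script. Its argument "motion" is text: rows parted by semicolons, each of 4 numbers parted by spaces: the shift along the world's x, y, z in cm, then the turn about the world's z in degrees. A call has 1 to 8 rows; each row shifts and turns the commanded pose from where the row before left it; what a row does not reach is not made up. A row lasts 1/12 s, in which the tool goes at most 41.7 mm and 7.16 degrees, less where a joint would pass 70% of its speed; a pose out of reach is approached as far as the arm can. A call is refused whole if a number of a shift passes 4.17 or a number of a turn 7.16, either way. A call with a gripper value outside its range is refused whole. "fingers" is the opening, from -1 (shut) to 1 (fully open), set as the call begins (left out, the last holds). The fingers move at their own pace and stop on an object; "grip_force" is the grip in N (left out, the last holds). Time passes only in rows, so rows that do not move let the fingers close. It gives the time, the measured TCP pose, the force, the opening and the grip force at its end, in the units of the state.
- manip.read_state(): the state, without advancing time (a new reading comes with each control period).
- manip.camera(name): name is "scene" or "side" or "wrist"; returns the picture (400x640x3 uint8, blue, green, red); there is no depth.
- manip.camera_info(name): a dict with "camera_matrix" (3x3 intrinsics, pixels), "k1" (the pictures are not rectified: a ray, as slopes to the right and down, at radius r is drawn at 1 + k1 r^2 times it, then the intrinsics apply), "position" and "rotation" of the camera in the world. Camera axes: x right, y down, z forward; pixel columns grow to the right and rows downward; lengths in mm; the calibration is good to about 2 mm. A picture is of the moment at which its call begins: read the wrist's pose just before it. camera_info takes no time and is no camera call; for the wrist camera it gives the pose at the moment of the call.
- manip.finish_job(): hands the job in; it is judged then, once.
The state is a dict: "clock": time; "q": joint angles; "joint_velocities": joint speeds; "joint_efforts": joint torques, N m; "tcp_pos": TCP position; "tool_rot": TCP orientation; "force": force on the tool from outside, world axes, zero at the start; "wrist_torque": the same for the moment, N m; "opening": finger opening in mm; "gripper_force": force on a finger pad.
Only numpy, scipy, OpenCV 4.12 (cv2) and the standard library are available. Lean on these libraries where they do the work, as an engineer would, in place of code of your own. Each camera call takes 0.05 s, during which the arm holds its last target. There are 200 camera calls.

## Working session

There is one attempt and no reset: what is moved stays moved. The work goes in short steps, Python scripts to look and compute and a tool call to move; the robot and the scene stay as the last step left them, time stands still between calls to the robot, and variables do not carry over. Pictures are saved under pics/ and viewed, at most 14 in all, crops included, and the job is handed in when it is done.

Besides the shell and the picture viewer there is one more tool, called after ">>>" as name(argument=value, ...) on one line, values as JSON. step_arm: Moves the arm, as the interface text tells. Its arguments: {"type":"object","properties":{"motion":{"type":"string"},"fingers":{"type":"number"},"grip_force":{"type":"number"}},"required":["motion"]}

```bash
mkdir -p pics
cat > h.py <<'E'
import numpy as np, cv2
from station import manip
def info(n):
    i=manip.camera_info(n); return np.array(i["camera_matrix"]),i["k1"],np.array(i["position"]),np.array(i["rotation"])
def rays(n,px,c=None):
    K,k1,p,R=c or info(n)
    px=np.atleast_2d(np.array(px,float)); d=np.c_[(px[:,0]-K[0,2])/K[0,0],(px[:,1]-K[1,2])/K[1,1]]
    s=d.copy()
    for _ in range(20): s=d/(1+k1*(s**2).sum(1,keepdims=True))
    return p, np.c_[s,np.ones(len(s))]@R.T
def plane(n,px,z,c=None):
    p,d=rays(n,px,c); return (p+d*((z-p[2])/d[:,2])[:,None])
def tri(*obs):
    A=0;b=0
    for n,px,c in obs:
        p,d=rays(n,px,c); d=d[0]/np.linalg.norm(d[0]); M=np.eye(3)-np.outer(d,d); A=A+M;b=b+M@p
    return np.linalg.solve(A,b)
def proj(n,P,c=None):
    K,k1,p,R=c or info(n); v=(np.atleast_2d(P)-p)@R; s=v[:,:2]/v[:,2:]; s=s*(1+k1*(s**2).sum(1,keepdims=True)); return s*[K[0,0],K[1,1]]+[K[0,2],K[1,2]]
E
python3 - <<'E'
from h import *
for n in("scene","side","wrist"):
    c=info(n); print(n,c[0][0,0],c[1],c[2].round(),c[3].round(2).tolist()); cv2.imwrite(f"pics/{n}0.png",manip.camera(n))
print(manip.tip_extent, manip.read_state()["tool_rot"],manip.read_state()["force"])
E
```

```text
scene 407.5954707979741 -0.008607570691023483 [1294.  267. 1475.] [0.6, 0.75, -0.21, -0.17]
side 367.05219965691794 -0.06796126044178402 [ 375. 1095.  895.] [-0.04, 0.9, -0.44, 0.03]
wrist 282.3891891216921 -0.029857242205092564 [624.  79. 383.] [0.99, 0.0, -0.0, 0.14]
22.0 [ 7.07104323e-01  7.07109025e-01 -4.00584854e-04 -3.76420540e-04] [-0.20080414 -0.30064634 -0.77231528]
```

View pics/scene0.png

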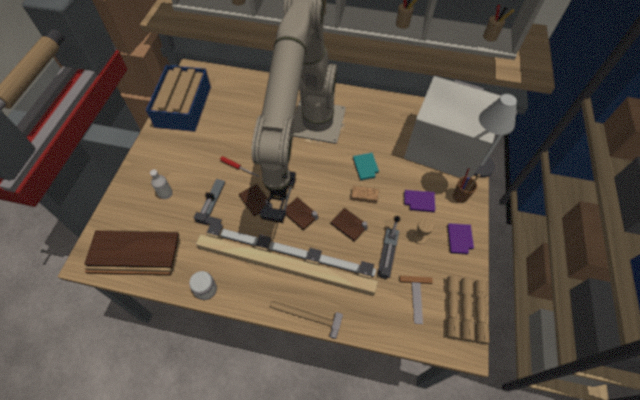

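View pics/side0.png

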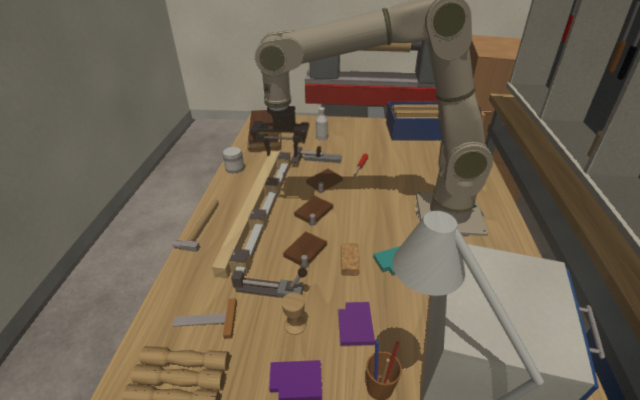

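The scene shows three walnut boards at about (255,198), (301,213), (349,223) px, with the press below them. The lever is at (396,218) and the bolt at (209,196). The side view shows the same three boards and their dogs. I'll zoom in next.

Run:
```python
from h import *
a=cv2.imread("pics/scene0.png")[150:300,185:425]; cv2.imwrite("pics/sc1.png",cv2.resize(a,None,fx=3.3,fy=3.3,interpolation=2))
a=cv2.imread("pics/side0.png")[135:305,205:375]; cv2.imwrite("pics/sd1.png",cv2.resize(a,None,fx=3.5,fy=3.5,interpolation=2))
```

```text
(no output)
```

View pics/sc1.png

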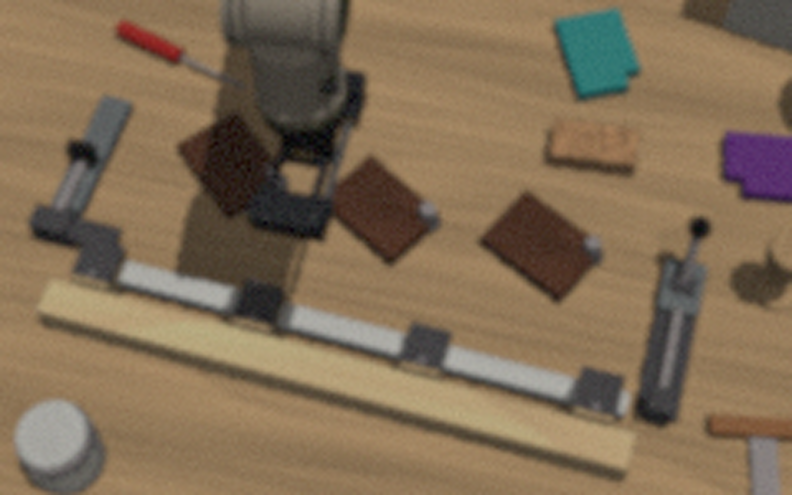

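View pics/sd1.png

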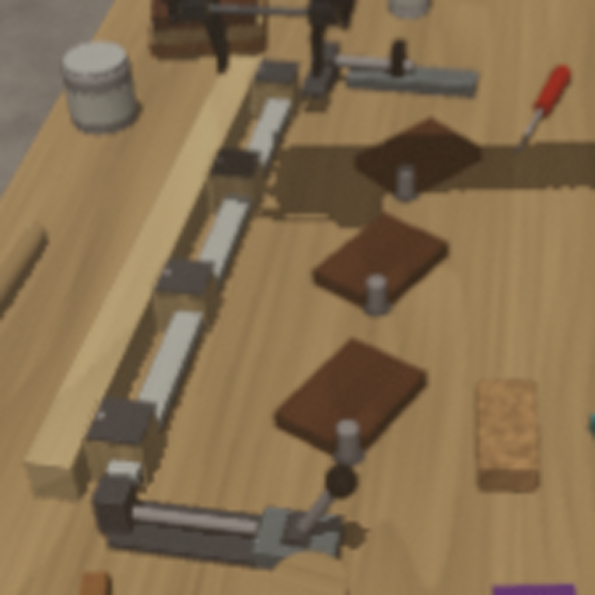

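In the scene crop the post tops are at about (100,250), (258,302), (424,343), (598,388), with dogs at (428,208) and (592,245). The bolt grip top is at (80,150) and the knob at (700,228). In the side crop the dogs are at (405,172), (376,281), (347,428) and the knob at (341,481).

Run:
```python
from h import *
S=lambda p:[185+p[0]/3.3,150+p[1]/3.3]; D=lambda p:[205+p[0]/3.5,135+p[1]/3.5]
O={"p-300":((100,250),(278,73)),"p-100":((258,302),(237,162)),"p100":((424,343),(188,277)),"p300":((598,388),(122,420)),
"dog2":((428,208),(376,281)),"dog1":((592,245),(347,428)),"knob":((700,228),(341,481)),"grip":((82,148),(399,48))}
P={}
for k,(a,b) in O.items():
    P[k]=tri(("scene",S(a),None),("side",D(b),None)); print(k,P[k].round(1))
d=P["p300"]-P["p-300"]; yaw=np.arctan2(-d[0],d[1])
ex=np.array([np.cos(yaw),np.sin(yaw)]);ey=np.array([-ex[1],ex[0]])
c=np.mean([P[k][:2] for k in("p-300","p-100","p100","p300")],0)
o=c+28*ex; print("yaw",yaw,"origin",o, "post len",np.linalg.norm(d))
for k in P: print(k,((P[k][:2]-o)@np.c_[ex,ey]).round(1))
print("dog3",plane("side",D((405,172)),36))
i=manip.camera("wrist"); cv2.imwrite("pics/w0.png",i)
for k in info("wrist"): print(k)
```

```text
Traceback (most recent call last):
  File "h.py", line 16, in tri
    p,d=rays(n,px,c); d=d[0]/np.linalg.norm(d[0]); M=np.eye(3)-np.outer(d,d); A=A+M;b=b+M@p
        ~~~~^^^^^^^^
  File "h.py", line 10, in rays
    return p, np.c_[s,np.ones(len(s))]@R.T
              ~~~~~~~~~~~~~~~~~~~~~~~~^~~~
ValueError: matmul: Input operand 1 has a mismatch in its core dimension 0, with gufunc signature (n?,k),(k,m?)->(n?,m?) (size 4 is different from 3)
```

```bash
sed -i 's/np.array(i\["rotation"\])/Rotation.from_quat(i["rotation"]).as_matrix()/; 1a from scipy.spatial.transform import Rotation' h.py
cat > obs.py <<'E'
from h import *
S=lambda p:[185+p[0]/3.3,150+p[1]/3.3]; D=lambda p:[205+p[0]/3.5,135+p[1]/3.5]
O={"p-300":((100,250),(278,73)),"p-100":((258,302),(237,162)),"p100":((424,343),(188,277)),"p300":((598,388),(122,420)),
"dog2":((428,208),(376,281)),"dog1":((592,245),(347,428)),"knob":((700,228),(341,481)),"grip":((82,148),(399,48))}
P={}
for k,(a,b) in O.items():
    P[k]=tri(("scene",S(a),None),("side",D(b),None)); print(k,P[k].round(1))
d=P["p300"]-P["p-300"]; yaw=np.arctan2(-d[0],d[1])
ex=np.array([np.cos(yaw),np.sin(yaw)]);ey=np.array([-ex[1],ex[0]])
c=np.mean([P[k][:2] for k in("p-300","p-100","p100","p300")],0)
o=c+28*ex; print("yaw",yaw,"origin",o, "post len",np.linalg.norm(d))
for k in P: print(k,((P[k][:2]-o)@np.c_[ex,ey]).round(1))
print("dog3",plane("side",D((405,172)),36))
i=manip.camera("wrist"); cv2.imwrite("pics/w0.png",i)
print([np.round(x,3).tolist() for x in info("wrist")])
E
python3 obs.py
```

```text
p-300 [ 666.5 -260.2   60.8]
p-100 [683.8 -63.9  57.7]
p100 [693.  135.5  56.7]
p300 [705.6 337.2  60.3]
dog2 [507.   99.   33.8]
dog1 [511.2 302.6  30.8]
knob [497.9 420.5  96.7]
grip [ 527.3 -337.    54. ]
yaw -0.06531120075398142 origin [715.16648328  35.3191841 ] post len 598.7053764790188
p-300 [ -29.3 -298.1]
p-100 [ -24.8 -101. ]
p100 [-28.7  98.5]
p300 [-29.3 300.6]
dog2 [-211.8   49.9]
dog1 [-220.9  253.4]
knob [-241.9  370.2]
grip [-163.1 -383.7]
dog3 [[494.90403189 -92.40301087  36.        ]]
[[[282.389, 0.0, 325.992], [0.0, 282.389, 198.816], [0.0, 0.0, 1.0]], -0.03, [624.199, 78.691, 383.54], [[1.0, 0.0, -0.001], [-0.0, -0.959, -0.283], [-0.001, 0.283, -0.959]]]
```

View pics/w0.png

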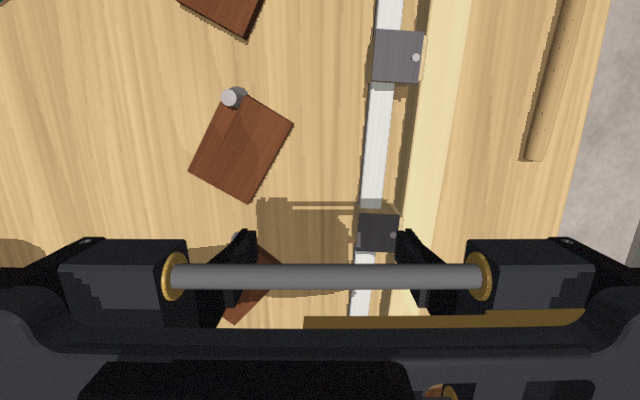

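The wrist picture shows dog2 at (232,97), with board2 corners at (293,124), (249,204) and (188,171). Part of board1 is at the top, and the post tops are at (398,56) and (378,233). The press fit is good, so I'll start moving and take wrist views on the way.

>>> step_arm(motion="-1 -4 0 0;-1 -4 0 0;-1 -4 0 0;-1 -4 0 0;-1 -4 0 0;0 0 0 0;0 0 0 0", fingers=-1)

```text
clock: 0.78
tcp_pos: [573.8, -203.2, 244.4]
tool_rot: [0.709, 0.705, -0.0, 0.0]
force: [0.9, 1.6, 0.4]
opening: 48.3
gripper_force: 0.0
```

Run:
```python
from h import *; import pickle
c=info("wrist"); i=manip.camera("wrist"); cv2.imwrite("pics/w1.png",i); pickle.dump(c,open("w1.pkl","wb"))
```

>>> step_arm(motion="0 4 0 0;0 4 0 0;0 4 0 0;0 4 0 0;0 4 0 0;0 4 0 0;0 4 0 0;0 4 0 0")

```text
clock: 1.5
tcp_pos: [574.1, 124.2, 244.7]
tool_rot: [0.706, 0.708, 0.0, -0.0]
force: [1.4, 0.3, 0.4]
opening: 1.1
gripper_force: 0.0
```

>>> step_arm(motion="0 3 0 0;0 3 0 0;0 0 0 0;0 0 0 0")

```text
clock: 1.83
tcp_pos: [573.8, 184.1, 244.3]
tool_rot: [0.705, 0.709, 0.0, -0.001]
force: [0.0, -0.9, -0.4]
opening: 0.2
gripper_force: 0.0
```

Run:
```python
from h import *; import pickle
c=info("wrist"); i=manip.camera("wrist"); cv2.imwrite("pics/w2.png",i); pickle.dump(c,open("w2.pkl","wb"))
a=np.hstack([cv2.imread("pics/w1.png")[:260,60:460],i[:260,60:460]]); cv2.imwrite("pics/w12.png",a)
```

```text
(no output)
```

View pics/w12.png

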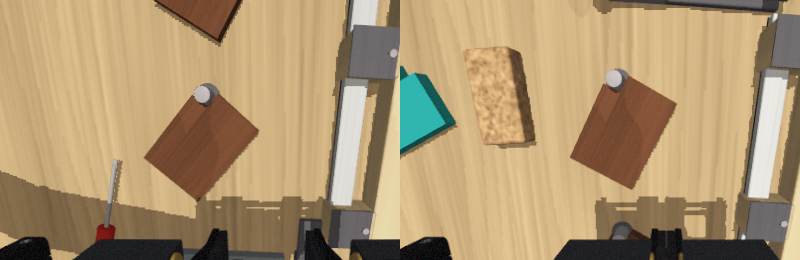

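The left half (w1) shows board3 with dog3 at full-frame px (265,93). The right half (w2) shows board1 with dog1 at (277,77), with the sander and the turquoise look-alike to the left. I'll measure dogs and yaws by mask.

```bash
cat > det.py <<'E'
from h import *
import pickle
def boards(img,c,debug=False):
    hsv=cv2.cvtColor(img,cv2.COLOR_BGR2HSV)
    h,s,v=[hsv[...,k].astype(int) for k in range(3)]
    m=((h<=14)&(s>100)&(v>45)&(v<135)).astype(np.uint8); m[225:]=0
    m=cv2.morphologyEx(m,cv2.MORPH_OPEN,np.ones((3,3))); m=cv2.morphologyEx(m,cv2.MORPH_CLOSE,np.ones((5,5)))
    out=[]
    for k in cv2.findContours(m,0,1)[0]:
        if cv2.contourArea(k)<3000: continue
        p=plane(None,k[:,0],20,c)[:,:2].astype(np.float32)
        r=cv2.minAreaRect(p); b=cv2.boxPoints(r)
        out.append((r,b,k))
    return out
def dogs(img,c,near,rad=14):
    hsv=cv2.cvtColor(img,cv2.COLOR_BGR2HSV)
    x,y=map(int,near); m=((hsv[...,1]<50)&(hsv[...,2]>140)).astype(np.uint8)
    z=np.zeros_like(m); cv2.circle(z,(x,y),rad,1,-1); m&=z
    k=max(cv2.findContours(m,0,1)[0],key=cv2.contourArea); (u,v),r=cv2.minEnclosingCircle(k)
    return plane(None,(u,v),36,c)[0],(u,v),r
E
cat > a.py <<'E'
from det import *
yaw=-0.0653;o=np.array([715.2,35.3]); ex=np.array([np.cos(yaw),np.sin(yaw)]);E=np.c_[ex,[-ex[1],ex[0]]]
w0=(np.array([[282.389,0,325.992],[0,282.389,198.816],[0,0,1]]),-0.03,np.array([624.199,78.691,383.54]),np.array([[1,0,-.001],[0,-.959,-.283],[-.001,.283,-.959]]))
for f,c,near in(("w0",w0,(232,97)),("w1",pickle.load(open("w1.pkl","rb")),(265,93)),("w2",pickle.load(open("w2.pkl","rb")),(277,77))):
    i=cv2.imread(f"pics/{f}.png"); d=dogs(i,c,near); print(f,"dog",d[0].round(1),d[1:],"press",((d[0][:2]-o)@E).round(1))
    for r,b,k in boards(i,c): print("  rect",np.round(r[0],1),np.round(r[1],1),round(r[2],1),b.round(0).tolist())
c1=pickle.load(open("w1.pkl","rb")); c2=pickle.load(open("w2.pkl","rb"))
# posts tops, gray centres: w0 (398,56) y100,(378,233); w2 right top
print(plane(None,[(398,56),(378,233)],60,w0), plane(None,[(60+374,52),(60+350,228)],60,c1),plane(None,[(60+369,226)],60,c2))
# two-view dog2 height
for f,c in(("w0",w0),("w2",c2)): pass
i=cv2.imread("pics/w2.png"); print(i[60:90:4,277:278].reshape(-1,3).tolist(), i[130,277])
E
python3 a.py
```

```text
w0 dog [509.6  99.9  36. ] ((228.19564819335938, 97.1956558227539), 8.329619407653809) press [-209.4   51. ]
  rect [512.5  39.8] [125.5  90.3] 58.7 [[441.0, 10.0], [518.0, -37.0], [584.0, 70.0], [507.0, 117.0]]
w1 dog [498.3 -99.3  36. ] ((261.42633056640625, 93.71052551269531), 8.437616348266602) press [-207.7 -148.5]
  rect [ 489.4 -158.8] [124.7  89.9] 47.5 [[414.0, -174.0], [480.0, -235.0], [565.0, -143.0], [498.0, -82.0]]
w2 dog [511.7 305.   36. ] ((273.5, 77.67646789550781), 8.69096851348877) press [-220.7  255.8]
  rect [516.5 244.4] [123.1  89.7] 61.6 [[448.0, 212.0], [527.0, 169.0], [585.0, 277.0], [506.0, 320.0]]
[[699.38972818 139.31130183  60.        ]
 [688.37029422 -60.97789448  60.        ]] [[ 686.81950014  -60.32227816   60.        ]
 [ 676.45331255 -258.32338222   60.        ]] [[700.18737485 133.51285746  60.        ]]
[[126, 173, 203], [124, 172, 202], [122, 145, 166], [201, 202, 211], [198, 201, 209], [190, 192, 202], [188, 189, 198], [72, 74, 77]] [ 49  76 119]
```

```bash
cat > b.py <<'E'
from det import *
w0=(np.array([[282.389,0,325.992],[0,282.389,198.816],[0,0,1]]),-0.03,np.array([624.199,78.691,383.54]),np.array([[1,0,-.001],[0,-.959,-.283],[-.001,.283,-.959]]))
c1=pickle.load(open("w1.pkl","rb")); c2=pickle.load(open("w2.pkl","rb"))
A=[]
for f,c in(("w0",w0),("w1",c1),("w2",c2)):
    i=cv2.imread(f"pics/{f}.png"); h=cv2.cvtColor(i,cv2.COLOR_BGR2HSV); m=((h[...,1]<40)&(h[...,2]>190)).astype(np.uint8); m[215:]=0; m[:,:320]=0
    m=cv2.morphologyEx(m,cv2.MORPH_OPEN,np.ones((3,3)))
    for k in cv2.findContours(m,0,1)[0]:
        if cv2.contourArea(k)<400: continue
        z=np.zeros_like(m); cv2.drawContours(z,[k],0,1,-1)
        L=[];
        for r in range(k[:,0,1].min()+4,k[:,0,1].max()-4):
            xs=np.where(z[r])[0]; L.append((xs.min()-.5,xs.max()+.5,r))
        L=np.array(L); 
        for col in(0,1):
            p=plane(None,L[:,[col,2]],33,c); v=cv2.fitLine(p[:,:2].astype(np.float32),cv2.DIST_HUBER,0,.01,.01).ravel(); print(f,col,"yaw",round(-np.arctan(v[0]/v[1]),4),"x at y=35:",round(v[2]+(35-v[3])*v[0]/v[1],1),"n",len(L))
            A.append((col,p))
for col in(0,1):
    p=np.vstack([q for cc,q in A if cc==col]); v=cv2.fitLine(p[:,:2].astype(np.float32),cv2.DIST_HUBER,0,.01,.01).ravel(); print("all",col,-np.arctan(v[0]/v[1]),v[2]+(35-v[3])*v[0]/v[1])
E
python3 b.py
```

```text
w0 0 yaw -0.0529 x at y=35: 672.1 n 99
w0 1 yaw -0.052 x at y=35: 698.7 n 99
w0 0 yaw -0.0794 x at y=35: 668.3 n 21
w0 1 yaw -0.0628 x at y=35: 697.4 n 21
w1 0 yaw -0.5593 x at y=35: 1083.5 n 27
w1 1 yaw 0.3106 x at y=35: 910.0 n 27
w1 0 yaw -0.0514 x at y=35: 671.0 n 110
w1 1 yaw -0.0577 x at y=35: 698.8 n 110
w1 0 yaw -0.0838 x at y=35: 673.0 n 16
w1 1 yaw -0.0443 x at y=35: 697.7 n 16
w2 0 yaw -0.0556 x at y=35: 671.1 n 112
w2 1 yaw -0.0545 x at y=35: 698.0 n 112
all 0 -0.053670835 671.71063
all 1 -0.054200247 698.33466
```

```bash
cat > plan.py <<'E'
from h import *
PO=np.array([723.,35.7]); PY=-0.0545
DOG={1:(511.5,304.7),2:(510,100),3:(499,-99.3)}
R=lambda a:np.array([[np.cos(a),-np.sin(a)],[np.sin(a),np.cos(a)]])
def pose():
    s=manip.read_state(); M=Rotation.from_quat(s["tool_rot"]).as_matrix(); ya=M[:2,1]
    return np.array(s["tcp_pos"]),(np.arctan2(ya[1],ya[0])+np.pi/2)%np.pi-np.pi/2,s
def press(x,y): return PO+R(PY)@[x,y]
def loc(d,phi,x,y): return np.array(DOG[d])+R(phi)@[x,y]
def rows(start,wps):
    """wps: list of (x,y,z,yaw) each one row; prints rounded, error-free rows"""
    p=np.array([*start[0],start[1]]); o=[]
    for w in wps:
        d=np.array(w)-p; r=np.r_[np.round(d[:3]/10,2),np.round(np.degrees(d[3]),1)]; o.append(r); p=p+np.r_[r[:3]*10,np.radians(r[3])]
    L=[" ".join(f"{v:g}" for v in r) for r in o]
    for k in range(0,len(L),8): print(";".join(L[k:k+8]))
def seg(start,goal,n):
    a=np.array(start,float);b=np.array(goal,float); return [a+(b-a)*(k+1)/n for k in range(n)]
def turn(d,phi0,gap=12,n=10,xc=40,phi1=PY,over=0.0):
    """approach (hover, descend) then arc"""
    st=pose(); h=loc(d,phi0,xc,-122.5-gap); s4=np.r_[st[0],st[1]]
    W=[]; hov=np.r_[h,110,phi0]; n1=int(max(np.ceil(np.abs(hov-s4)[:3].max()/40),np.ceil(abs(phi0-st[1])/0.115),1))
    W+=seg(s4,hov,n1); W+=seg(hov,np.r_[h,27,phi0],3); W+=[W[-1]]
    c=np.r_[loc(d,phi0,xc,-122.5),27,phi0]; W+=seg(W[-1],c,2)
    for k in range(n):
        a=phi0+(phi1-phi0)*(k+1)/n; W.append(np.r_[loc(d,a,xc,-122.5+over*(k+1)/n),27,a])
    W.append(W[-1])
    rows(st,W)
E
python3 - <<'E'
from plan import *
p,y,s=pose(); print(p,y,s["opening"]); turn(1,-0.496)
E
```

```text
[574.36956888 181.73666316 244.30453309] 0.003230801849845477 0.1390602542838988
-1.83 -0.29 -2.69 -5.7;-1.84 -0.28 -2.68 -5.7;-1.83 -0.29 -2.69 -5.8;-1.84 -0.29 -2.68 -5.7;-1.83 -0.29 -2.69 -5.7;0 0 -2.77 -0;0 0 -2.76 -0;0 0 -2.77 -0
0 0 -0 -0;0.29 0.53 -0 -0;0.28 0.53 -0 -0;0.56 -0.09 -0 2.5;0.57 -0.07 -0 2.6;0.57 -0.04 -0 2.5;0.56 -0.01 -0 2.5;0.57 0.01 -0 2.5
0.57 0.04 -0 2.6;0.57 0.06 -0 2.5;0.56 0.08 -0 2.5;0.56 0.11 -0 2.6;0.55 0.14 -0 2.5;-0 -0 -0 -0
```

>>> step_arm(motion="-1.83 -0.25 -2.7 -5.7;-1.83 -0.25 -2.7 -5.7;-1.83 -0.25 -2.7 -5.7;-1.83 -0.25 -2.7 -5.7;-1.83 -0.25 -2.7 -5.7;0 0 -2.7 0;0 0 -2.7 0;0 0 0 0", fingers=0.03)

```text
clock: 2.55
tcp_pos: [480.5, 165.4, 51.4]
tool_rot: [0.86, 0.511, -0.004, -0.0]
force: [-0.5, -0.5, -0.4]
opening: 42.1
gripper_force: 0.0
```

>>> step_arm(motion="0 0 -2.8 0;0 0 0 0;0 0 0 0;0 0 0 0;0 0 0 0")

```text
clock: 2.97
tcp_pos: [484.6, 167.8, 29.4]
tool_rot: [0.859, 0.511, 0.001, 0.0]
force: [-1.1, -0.7, 0.8]
opening: 45.0
gripper_force: 0.0
```

Run:
```python
from plan import *
p,y,s=pose(); print(p,y,s["opening"],s["force"]); print(loc(1,-.496,40,-134.5))
```

```text
[484.61695237 167.76887342  29.41177511] -0.49767731956590655 45.01302747144571 [-1.07479713 -0.73756703  0.76203069]
[482.66964861 167.37170416]
```

>>> step_arm(motion="0.2 0.5 0 0;0.2 0.5 0 0;0.56 -0.09 0 2.5;0.57 -0.07 0 2.6;0.57 -0.04 0 2.5;0.56 -0.01 0 2.5;0.57 0.01 0 2.5;0.57 0.04 0 2.6")

```text
clock: 3.63
tcp_pos: [521.6, 174.7, 27.9]
tool_rot: [0.784, 0.621, -0.001, 0.0]
force: [-3.0, -6.8, 3.9]
opening: 44.8
gripper_force: 3.3
```

>>> step_arm(motion="0.57 0.06 0 2.5;0.56 0.08 0 2.5;0.56 0.11 0 2.6;0.55 0.14 0 2.5;0 0 0 0;0 0 0 0")

```text
clock: 4.13
tcp_pos: [545.0, 178.4, 28.0]
tool_rot: [0.727, 0.687, -0.0, 0.001]
force: [1.1, -6.2, 0.8]
opening: 44.8
gripper_force: 3.1
```

Run:
```python
from plan import *
p,y,s=pose(); print(p,y,s["opening"],s["force"]); print(loc(1,PY,40,-122.5))
c=info("wrist"); from det import *; i=manip.camera("wrist"); cv2.imwrite("pics/w3.png",i); pickle.dump(c,open("w3.pkl","wb"))
```

```text
[544.98929949 178.40784382  27.98665495] -0.05660644282570204 44.82093217644176 [ 1.08696289 -6.17640557  0.76568765]
[544.76766423 180.20296182]
```

View pics/w3.png

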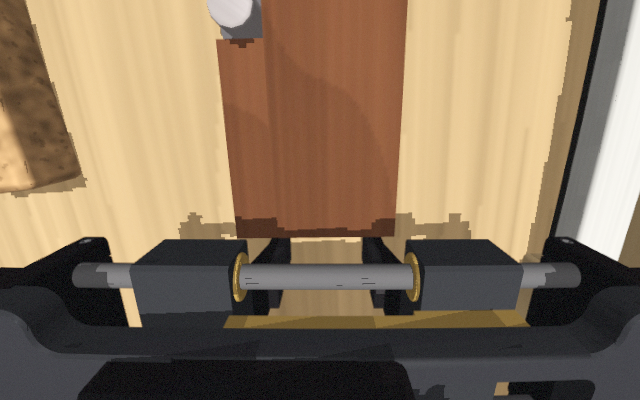

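Board1 now sits square against both fingers, with its notch on the dog at (232,10). I'll back off and go to board2.

>>> step_arm(motion="0 -0.7 0 0;0 -0.7 0 0;0 0 4 0;0 0 4 0;0 0 0 0;0 0 0 0")

```text
clock: 4.68
tcp_pos: [545.6, 166.2, 110.5]
tool_rot: [0.727, 0.687, 0.002, 0.001]
force: [-0.7, 0.0, -0.8]
opening: 44.8
gripper_force: 0.0
```

Run:
```python
from plan import *
p,y,s=pose(); print(p,y); print(loc(2,-.546,40,-134.5)); turn(2,-.546,n=11)
```

```text
[545.61170338 166.23516054 110.54084895] -0.05605347555487472
[474.3421249  -35.71575422]
-1.19 -3.37 -0.01 -4.7;-1.19 -3.36 -0.01 -4.7;-1.18 -3.37 -0.01 -4.6;-1.19 -3.36 -0.01 -4.7;-1.19 -3.37 -0.01 -4.7;-1.19 -3.37 -0 -4.7;0 0 -2.77 0;0 0 -2.77 0
0 0 -2.76 0;0 0 -0 0;0.31 0.52 -0 0;0.32 0.51 -0 0;0.56 -0.12 -0 2.6;0.57 -0.09 -0 2.5;0.57 -0.07 -0 2.6;0.57 -0.04 -0 2.6
0.58 -0.02 -0 2.5;0.57 0.01 -0 2.6;0.58 0.03 -0 2.5;0.57 0.06 -0 2.6;0.57 0.09 -0 2.6;0.57 0.11 -0 2.5;0.56 0.14 -0 2.6;-0 -0 -0 -0
```

>>> step_arm(motion="-1.19 -3.37 0 -4.7;-1.19 -3.36 0 -4.7;-1.18 -3.37 0 -4.6;-1.19 -3.36 0 -4.7;-1.19 -3.37 0 -4.7;-1.19 -3.37 0 -4.7;0 0 0 0;0 0 0 0")

```text
clock: 5.35
tcp_pos: [471.6, -38.1, 107.0]
tool_rot: [0.873, 0.488, -0.001, -0.0]
force: [0.9, 0.3, -0.8]
opening: 45.1
gripper_force: 0.0
```

>>> step_arm(motion="0 0 -2.8 0;0 0 -2.8 0;0 0 -2.7 0;0 0 0 0;0.31 0.52 0 0;0.32 0.51 0 0;0.56 -0.12 0 2.6;0.57 -0.09 0 2.5")

```text
clock: 6.02
tcp_pos: [489.4, -28.4, 23.9]
tool_rot: [0.848, 0.53, -0.001, -0.0]
force: [-3.0, -6.0, -0.9]
opening: 44.7
gripper_force: 3.5
```

>>> step_arm(motion="0.57 -0.07 0 2.6;0.57 -0.04 0 2.6;0.58 -0.02 0 2.5;0.57 0.01 0 2.6;0.58 0.03 0 2.5;0.57 0.06 0 2.6;0.57 0.09 0 2.6")

```text
clock: 6.6
tcp_pos: [529.9, -28.5, 23.9]
tool_rot: [0.755, 0.656, -0.001, 0.0]
force: [-1.5, -7.3, -1.0]
opening: 44.5
gripper_force: 4.2
```

>>> step_arm(motion="0.57 0.11 0 2.5;0.56 0.14 0 2.6;0 0 0 0;0 0 0 0")

```text
clock: 6.93
tcp_pos: [541.8, -26.1, 24.1]
tool_rot: [0.726, 0.688, -0.001, 0.001]
force: [0.4, -9.0, -1.7]
opening: 44.8
gripper_force: 4.2
```

Run:
```python
from plan import *
p,y,s=pose(); print(p,y,s["force"]); print(loc(2,PY,40,-122.5))
c=info("wrist"); from det import *; i=manip.camera("wrist"); cv2.imwrite("pics/w4.png",i)
for r,b,k in boards(i,c): print("  rect",np.round(r[0],1),np.round(r[1],1),round(r[2],1))
```

```text
[541.7644622  -26.14412959  24.06408682] -0.053390930793639324 [ 0.42745731 -8.95816618 -1.66143715]
[543.26766423 -24.49703818]
  rect [520.9  50.2] [106.8  52.3] 87.6
```

>>> step_arm(motion="0 -0.7 0 0;0 -0.7 0 0;0 0 4.1 0;0 0 4.1 0;0 0 0.4 0;0 0 0 0;0 0 0 0")

```text
clock: 7.57
tcp_pos: [541.8, -38.6, 110.7]
tool_rot: [0.726, 0.688, 0.0, 0.0]
force: [-1.5, -0.5, 0.4]
opening: 44.9
gripper_force: 0.0
```

Run:
```python
from plan import *
p,y,s=pose(); print(p,y); print(loc(3,-.742,40,-134.5)); turn(3,-.742,n=15)
```

```text
[541.80882665 -38.62203114 110.70534038] -0.053494869707320314
[ 437.59454963 -225.47297914]
-1.74 -3.11 -0.01 -6.6;-1.73 -3.12 -0.01 -6.5;-1.74 -3.11 -0.02 -6.6;-1.74 -3.12 -0.01 -6.6;-1.73 -3.11 -0.01 -6.6;-1.74 -3.12 -0.01 -6.5;-0 0 -2.77 -0;-0 0 -2.76 -0
-0 0 -2.77 -0;-0 0 -0 -0;0.4 0.45 -0 -0;0.41 0.44 -0 -0;0.54 -0.23 -0 2.6;0.56 -0.21 -0 2.6;0.56 -0.18 -0 2.6;0.57 -0.16 -0 2.7
0.57 -0.12 -0 2.6;0.59 -0.11 -0 2.6;0.58 -0.07 -0 2.6;0.59 -0.05 -0 2.7;0.59 -0.02 -0 2.6;0.59 0 -0 2.6;0.59 0.03 -0 2.6;0.59 0.06 -0 2.7
0.58 0.09 -0 2.6;0.58 0.11 -0 2.6;0.58 0.14 -0 2.6;-0 0 -0 0
```

Run:
```python
from det import *
c=pickle.load(open("w1.pkl","rb")); print(plane(None,[(177,160),(172,195),(167,225),(175,235)],8,c).round())
```

```text
[[ 372. -180.    8.]
 [ 358. -229.    8.]
 [ 343. -274.    8.]
 [ 352. -289.    8.]]
```

>>> step_arm(motion="-1.74 -3.11 0 -6.6;-1.73 -3.12 0 -6.5;-1.74 -3.11 0 -6.6;-1.74 -3.12 0 -6.6;-1.73 -3.11 0 -6.6;-1.74 -3.12 0 -6.5;0 0 0 0;0 0 0 0")

```text
clock: 8.23
tcp_pos: [435.7, -227.1, 109.3]
tool_rot: [0.916, 0.401, -0.001, -0.001]
force: [0.8, 1.3, 0.4]
opening: 44.7
gripper_force: 0.0
```

Clear of the screwdriver by about 30 mm.

>>> step_arm(motion="0 0 -2.8 0;0 0 -2.8 0;0 0 -2.6 0;0 0 0 0;0.4 0.45 0 0;0.41 0.44 0 0;0.54 -0.23 0 2.6;0.56 -0.21 0 2.6")

```text
clock: 8.9
tcp_pos: [456.1, -222.4, 29.6]
tool_rot: [0.896, 0.445, -0.001, 0.001]
force: [-5.0, -7.1, -0.2]
opening: 44.7
gripper_force: 4.3
```

>>> step_arm(motion="0.56 -0.18 0 2.6;0.57 -0.16 0 2.7;0.57 -0.12 0 2.6;0.59 -0.11 0 2.6;0.58 -0.07 0 2.6;0.59 -0.05 0 2.7;0.59 -0.02 0 2.6;0.59 0 0 2.6")

```text
clock: 9.57
tcp_pos: [503.7, -229.9, 30.3]
tool_rot: [0.8, 0.601, -0.0, 0.002]
force: [-1.8, -7.3, -1.1]
opening: 44.5
gripper_force: 3.5
```

>>> step_arm(motion="0.59 0.03 0 2.6;0.59 0.06 0 2.7;0.58 0.09 0 2.6;0.58 0.11 0 2.6;0.58 0.14 0 2.6;0 0 0 0;0 0 0 0")

```text
clock: 10.15
tcp_pos: [533.7, -225.4, 30.7]
tool_rot: [0.726, 0.687, 0.0, 0.002]
force: [0.9, -6.5, -0.9]
opening: 44.7
gripper_force: 3.3
```

Run:
```python
from plan import *
p,y,s=pose(); print(p,y,s["force"]); print(loc(3,PY,40,-122.5))
```

```text
[ 533.73082155 -225.422906     30.66738853] -0.0551658303631648 [ 0.86420837 -6.52933047 -0.94621044]
[ 532.26766423 -223.79703818]
```

>>> step_arm(motion="0 -0.7 0 0;0 -0.7 0 0;0 0 4 0;0 0 4 0;0 0 4 0;0 0 4 0;0 0 4 0;0 0 0 0")

```text
clock: 10.82
tcp_pos: [535.3, -239.1, 238.3]
tool_rot: [0.727, 0.687, 0.003, 0.006]
force: [0.8, -0.5, 0.4]
opening: 44.7
gripper_force: 0.0
```

>>> step_arm(motion="0 0 2 3;-0.5 -2 0 0;-0.5 -3 0 0;-0.5 -3 0 0;0 0 0 0;0 0 0 0")

```text
clock: 11.32
tcp_pos: [516.3, -320.0, 248.8]
tool_rot: [0.71, 0.705, -0.0, 0.0]
force: [-0.3, 0.5, -0.2]
opening: 44.8
gripper_force: 0.0
```

```bash
cat > look.py <<'E'
from plan import *
from det import *
import sys
n=sys.argv[1]
p,y,s=pose(); print(p.round(1),round(y,4))
c=info("wrist"); i=manip.camera("wrist"); cv2.imwrite(f"pics/{n}.png",i); pickle.dump(c,open(n+".pkl","wb"))
for r,b,k in boards(i,c):
    a=-np.radians(90-r[2]) if r[1][0]>r[1][1] else np.radians(r[2]); a=(a+np.pi/4)%(np.pi/2)-np.pi/4
    print("  rect c",np.round(r[0],1),np.round(r[1],1),"yaw",round(a,3),"origin press",((np.array(r[0])-R(a)@[33,-50.5]-PO)@R(PY)).round(1))
E
python3 look.py w5
```

```text
[ 516.3 -320.   248.8] -0.0068
```

View pics/w5.png

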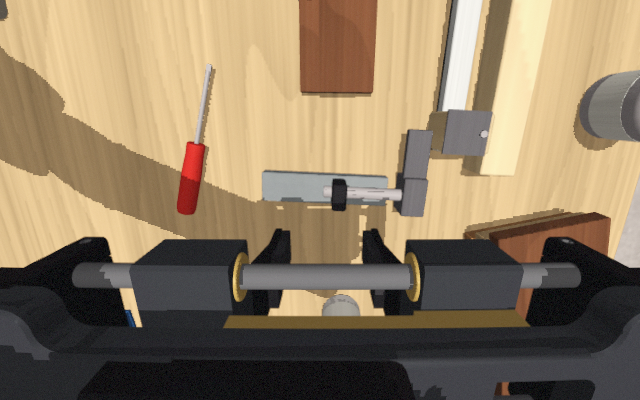

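The bolt grip is at (339,194) and its track at (325,188). The glue cap shows at (340,305), between the fingers.

Run:
```python
from det import *; from plan import *
c=pickle.load(open("w5.pkl","rb"))
g=plane(None,[(339,190)],61,c)[0]; print("grip",g,((g[:2]-PO)@R(PY))); 
gl=plane(None,[(340,305)],160,c)[0]; print("glue",gl)
a=plane(None,[(262,188),(387,192),(415,180)],20,c); print(a.round(), ((a[:,:2]-PO)@R(PY)).round())
for n,z in(("scene",[(160,182)]),("side",[(322,115)])): print(n,plane(n,z,120)[0].round())
print(tri(("scene",(158,177),None),("side",(321,112),None)))
print("grip expected",press(-235+np.array(70),-385))
```

```text
grip [ 530.86749008 -326.91202963   61.        ] [-172.09466587 -372.53967759]
glue [ 528.10015996 -414.12010925  160.        ]
[[ 429. -334.   20.]
 [ 598. -341.   20.]
 [ 634. -324.   20.]] [[-273. -385.]
 [-105. -383.]
 [ -69. -364.]]
scene [ 551. -523.  120.]
side [ 532. -550.  120.]
[ 537.93466206 -530.57525473  141.32630456]
grip expected [ 537.27287065 -339.74031939]
```

>>> step_arm(motion="1.5 4 0 0;1.5 4 0 0;1.5 4 0 0;0.5 0 0 0;0 0 0 0;0 0 0 0")

```text
clock: 11.87
tcp_pos: [566.3, -200.0, 248.8]
tool_rot: [0.708, 0.707, 0.0, 0.0]
force: [-0.8, 0.4, -0.7]
opening: 45.0
gripper_force: 0.0
```

```bash
python3 look.py w6
```

```text
[ 566.3 -200.   248.8] -0.0012
  rect c [ 529.5 -150.1] [123.9  88. ] yaw -0.018 origin press [-217.9 -146.9]
```

>>> step_arm(motion="0 4 0 0;0 4 0 0;0 4 0 0;0 4 0 0;0 4 0 0;0 0 0 0;0 0 0 0")

```text
clock: 12.5
tcp_pos: [565.8, 0.6, 248.8]
tool_rot: [0.707, 0.707, 0.0, -0.0]
force: [0.3, -0.3, -0.2]
opening: 44.7
gripper_force: 0.0
```

```bash
python3 look.py w7
```

```text
[565.8   0.6 248.8] -0.0002
  rect c [539.1  48.7] [123.5  87.9] yaw -0.043 origin press [-217.9   53. ]
```

>>> step_arm(motion="0 4 0 0;0 4 0 0;0 4 0 0;0 4 0 0;0 4 0 0;0 0 0 0;0 0 0 0")

```text
clock: 13.13
tcp_pos: [566.1, 199.4, 248.2]
tool_rot: [0.708, 0.706, -0.0, -0.0]
force: [0.8, -1.3, -0.1]
opening: 44.8
gripper_force: 0.0
```

```bash
python3 look.py w8
```

```text
[566.1 199.4 248.2] -0.0022
  rect c [534.5 249.4] [115.2  74.4] yaw -0.053 origin press [-232.9  253.6]
```

```bash
cat > edges.py <<'E'
from plan import *
from det import *
import sys
def fl(p): v=cv2.fitLine(p[:,:2].astype(np.float32),cv2.DIST_HUBER,0,.01,.01).ravel(); return v
def bedges(n):
    i=cv2.imread(f"pics/{n}.png"); c=pickle.load(open(n+".pkl","rb"))
    for r,b,k in boards(i,c):
        z=np.zeros(i.shape[:2],np.uint8); cv2.drawContours(z,[k],0,1,-1)
        r0,r1=k[:,0,1].min(),k[:,0,1].max(); x0,x1=k[:,0,0].min(),k[:,0,0].max()
        L=[]
        for q in range(r0+22,r1-8): xs=np.where(z[q])[0]; L.append((xs.min()-.5,xs.max()+.5,q))
        L=np.array(L); o=[]
        for col in(0,1):
            v=fl(plane(None,L[:,[col,2]],20,c)); o.append((round(float(-np.arctan(v[0]/v[1])),4)))
        C=[]
        for q in range(x0+10,x1-10): ys=np.where(z[:,q])[0]; C.append((q,ys.max()+.5))
        v=fl(plane(None,np.array(C),20,c)); o.append(round(float(np.arctan(v[1]/v[0])),4))
        print(n,"near,far,right edge yaw",o)
    h=cv2.cvtColor(i,cv2.COLOR_BGR2HSV); m=((h[...,1]<40)&(h[...,2]>185)).astype(np.uint8); m[215:]=0; m[:,:320]=0; m=cv2.morphologyEx(m,cv2.MORPH_OPEN,np.ones((3,3)))
    for k in cv2.findContours(m,0,1)[0]:
        if cv2.contourArea(k)<1000: continue
        z=np.zeros_like(m); cv2.drawContours(z,[k],0,1,-1); L=np.array([(np.where(z[r])[0].min()-.5,np.where(z[r])[0].max()+.5,r) for r in range(k[:,0,1].min()+4,k[:,0,1].max()-4)])
        print("   bar",[round(float(-np.arctan(v[0]/v[1])),4) for v in(fl(plane(None,L[:,[q,2]],33,c)) for q in(0,1))],len(L))
for n in sys.argv[1:]: bedges(n)
E
python3 edges.py w6 w7 w8
```

```text
w6 near,far,right edge yaw [-0.0136, -0.0159, -0.027]
   bar [-0.5527, 0.3553] 23
   bar [-0.0548, -0.0561] 108
w7 near,far,right edge yaw [-0.0527, -0.04, -0.0379]
   bar [-0.0552, -0.0562] 108
w8 near,far,right edge yaw [-0.0265, 0.3152, -0.0929]
   bar [-0.1691, 0.3101] 47
   bar [-0.0567, -0.056] 109
```

Run:
```python
import cv2,numpy as np
a=np.hstack([cv2.imread(f"pics/{n}.png")[:240,180:440] for n in("w6","w7","w8")]); cv2.imwrite("pics/w678.png",a)
```

```text
(no output)
```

View pics/w678.png

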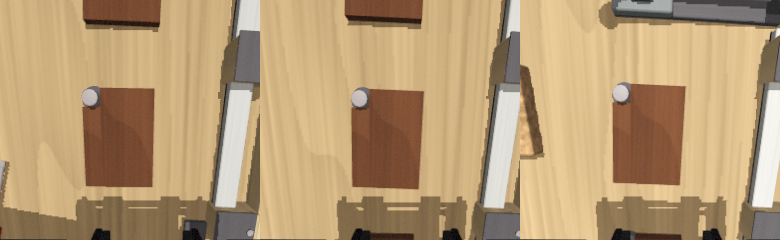

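All three boards sit on their dogs at about (90,97), (360,98) and (621,92). Board1 and board2 look square, but board3 is about 0.035 rad over-rotated. I'll true it by pressing its far edge back against the dog with both fingers flat.

>>> step_arm(motion="0.2 -2.8 0 -7.1;0.2 -2.8 0 -7.1;0.2 -2.8 0 -7.1;0.2 -2.8 0 -7.1;0.2 -2.8 0 -7.1;0.2 -2.8 0 -7.1;0.2 -2.8 0 -7.1;0.2 -2.8 0 -7.1")

```text
clock: 13.85
tcp_pos: [581.6, -30.1, 248.9]
tool_rot: [0.96, 0.279, 0.0, 0.001]
force: [-0.4, -0.4, -0.4]
opening: 44.7
gripper_force: 0.0
```

>>> step_arm(motion="0.2 -2.8 0 -7.1;0.2 -2.8 0 -7.1;0.2 -2.8 0 -7.1;0.2 -2.8 0 -7.1;0.2 -2.8 0 -7.1;0 0 0 0;0 0 0 0")

```text
clock: 14.43
tcp_pos: [590.6, -170.1, 248.5]
tool_rot: [1.0, -0.025, -0.0, 0.001]
force: [0.5, 0.8, -0.8]
opening: 44.9
gripper_force: 0.0
```

```bash
cat > st.py <<'E'
from plan import *
import sys
p,y,s=pose(); print("tcp",p.round(1),"yaw",round(y,4),"press",((p[:2]-PO)@R(PY)).round(1),"f",np.round(s["force"],1),"q",np.round(s["q"],2),"op",round(s["opening"],1),"t",s["clock"])
a=list(map(float,sys.argv[1:]))
if a: g=press(a[0],a[1]); print("need cm",((g-p[:2])/10).round(2),"yaw deg to PY / PY+90",np.degrees((PY-y,(PY+np.pi/2-y+np.pi/2)%np.pi-np.pi/2)).round(1))
E
sed -i 's/^PO=.*/PO=np.array([723.,35.7]); PY=-0.0555/' plan.py
python3 st.py -118 -207
```

```text
tcp [ 590.6 -170.1  248.5] yaw 1.5198 press [-120.8 -212.9] f [ 0.5  0.8 -0.8] q [ 0.15  0.3   0.07  1.49 -0.02  1.35 -1.4 ] op 44.9 t 14.4333
need cm [0.31 0.57] yaw deg to PY / PY+90 [-90.3  -0.3]
```

>>> step_arm(motion="0.3 0.5 -3.6 -0.3;0 0 -3.6 0;0 0 -3.6 0;0 0 -3.6 0;0 0 -3.6 0;0 0 -3 0;0 0 -1 0;0 0 0 0")

```text
clock: 15.1
tcp_pos: [592.9, -160.0, 26.2]
tool_rot: [1.0, -0.024, -0.002, -0.0]
force: [-0.7, 0.3, 0.2]
opening: 44.8
gripper_force: 0.0
```

```bash
python3 st.py -129 -207
```

```text
tcp [ 592.9 -160.    26.2] yaw 1.5223 press [-119.  -202.6] f [-0.7  0.3  0.2] q [ 0.15  0.51  0.05  1.7  -0.03  0.93 -1.41] op 44.8 t 15.1
need cm [-1.02 -0.39] yaw deg to PY / PY+90 [-90.4  -0.4]
```

>>> step_arm(motion="-0.2 0 0.2 -0.4;-0.2 0 0 0;-0.2 0 0 0;-0.2 0 0 0;0 0 0 0;0 0 0 0")

```text
clock: 15.6
tcp_pos: [587.4, -160.1, 31.4]
tool_rot: [1.0, -0.028, 0.001, 0.0]
force: [0.5, 0.5, 0.5]
opening: 45.0
gripper_force: 0.4
```

>>> step_arm(motion="-0.1 0 0 0;-0.1 0 0 0;0 0 0 0;0 0 0 0")

```text
clock: 15.93
tcp_pos: [585.3, -160.2, 30.8]
tool_rot: [1.0, -0.028, 0.0, 0.0]
force: [3.2, -1.9, 1.0]
opening: 44.8
gripper_force: 1.3
```

>>> step_arm(motion="-0.1 0 0 0;0 0 0 0;0 0 0 0")

```text
clock: 16.18
tcp_pos: [584.2, -160.3, 30.7]
tool_rot: [1.0, -0.028, 0.0, 0.0]
force: [3.4, -2.0, 1.4]
opening: 44.6
gripper_force: 1.8
```

>>> step_arm(motion="-0.1 0 0 0;0 0 0 0;0 0 0 0")

```text
clock: 16.43
tcp_pos: [584.0, -160.3, 31.0]
tool_rot: [1.0, -0.028, 0.001, 0.0]
force: [6.4, -2.6, -0.2]
opening: 44.8
gripper_force: 3.3
```

```bash
python3 st.py -129 -207
```

```text
tcp [ 584.  -160.3   31. ] yaw 1.5146 press [-127.9 -203.5] f [ 6.4 -2.6 -0.2] q [ 0.15  0.49  0.05  1.73 -0.03  0.92 -1.41] op 44.8 t 16.4333
need cm [-0.13 -0.35] yaw deg to PY / PY+90 [-90.   0.]
```

>>> step_arm(motion="0.8 0 0 0;0.8 0 0 0;0 0 4 0;0 0 4 0;0 0 4 0;0 0 4 0;-1 -1 4 7;-1 -1 2 7")

```text
clock: 17.1
tcp_pos: [580.6, -178.9, 254.8]
tool_rot: [0.995, 0.098, 0.002, 0.0]
force: [0.3, -0.3, 0.0]
opening: 44.9
gripper_force: 0.0
```

>>> step_arm(motion="-1 -1 0 7.1;-0.5 -1 0 7.1;0 0 0 7.1;0 0 0 7.1;0 0 0 7.1;0 0 0 7.1;0 0 0 7.1;0 0 0 7.1")

```text
clock: 17.77
tcp_pos: [564.2, -199.3, 249.3]
tool_rot: [0.829, 0.559, -0.0, -0.001]
force: [-0.2, -0.1, 0.3]
opening: 44.5
gripper_force: 0.0
```

>>> step_arm(motion="0 0 0 7.1;0 0 0 7;0 0 0 5;0 0 0 0;0 0 0 0")

```text
clock: 18.18
tcp_pos: [564.2, -199.5, 249.5]
tool_rot: [0.728, 0.685, -0.0, -0.001]
force: [0.6, 0.2, -0.4]
opening: 44.7
gripper_force: 0.0
```

```bash
python3 look.py w9; python3 edges.py w9; python3 st.py -168 -385
```

```text
[ 564.2 -199.5  249.5] -0.0603
  rect c [ 527.2 -151. ] [122.   87.8] yaw -0.058 origin press [-218.  -146.7]
w9 near,far,right edge yaw [-0.0578, -0.056, -0.0601]
   bar [-0.3819, 0.2521] 41
   bar [-0.0543, -0.0575] 110
tcp [ 564.2 -199.6  249.5] yaw -0.0607 press [-145.5 -243.7] f [-0.4 -1.2 -0.3] q [ 0.34  0.27 -0.09  1.52  0.03  1.35  0.18] op 44.8 t 18.2333
need cm [ -3.03 -13.98] yaw deg to PY / PY+90 [  0.3 -89.7]
```

>>> step_arm(motion="-0.8 -3.5 0 0;-0.8 -3.5 0 0;-0.7 -3.5 0 0;-0.7 -3.5 0 0.3;0 0 -4 0;0 0 -4 0;0 0 0 0;0 0 0 0", fingers=-0.15)

```text
clock: 18.9
tcp_pos: [533.3, -338.8, 168.5]
tool_rot: [0.726, 0.688, -0.001, -0.002]
force: [0.7, 0.1, 0.5]
opening: 36.6
gripper_force: 0.0
```

```bash
python3 - <<'E'
from det import *; from plan import *
c=info("wrist");i=manip.camera("wrist"); cv2.imwrite("pics/w10.png",i)
E
python3 st.py -168 -385
```

```text
tcp [ 534.7 -339.4  171.1] yaw -0.0529 press [-167.2 -385. ] f [ 0.4 -0.4  1.4] q [ 0.51  0.4  -0.02  1.53  0.01  1.21  0.44] op 37.4 t 18.95
need cm [-0.08  0.  ] yaw deg to PY / PY+90 [-0.2 89.8]
```

View pics/w10.png

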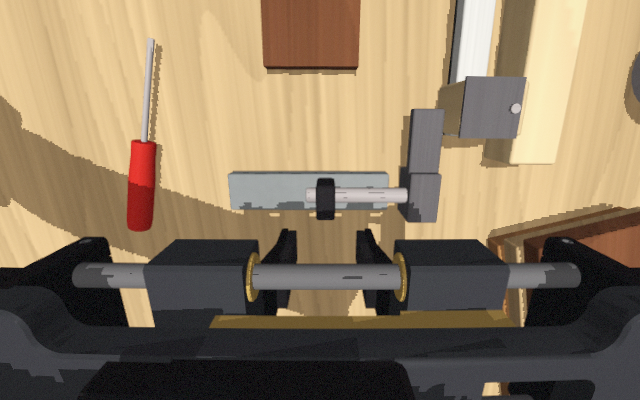

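The grip is at (325,197), centred between the fingers in x. I'll descend and draw it back.

>>> step_arm(motion="0 0 -4 0;0 0 -3.3 0;0 0 -2 0;0 0 -1 0;0 0 0 0;0 0 0 0")

```text
clock: 19.45
tcp_pos: [535.6, -340.3, 69.3]
tool_rot: [0.725, 0.688, 0.0, 0.001]
force: [0.7, -0.4, 0.9]
opening: 36.9
gripper_force: 0.0
```

>>> step_arm(motion="-0.6 0.03 0 0;-0.6 0.03 0 0;-0.6 0.03 0 0;-0.6 0.03 0 0;0 0 0 0")

```text
clock: 19.87
tcp_pos: [509.3, -339.2, 67.8]
tool_rot: [0.726, 0.688, 0.0, 0.001]
force: [-0.4, -0.2, 0.5]
opening: 37.2
gripper_force: 0.0
```

```bash
python3 - <<'E'
from h import *
a=manip.camera("side")[120:200,250:370]; b=manip.camera("scene")[165:245,180:300]
cv2.imwrite("pics/x1.png",np.hstack([cv2.resize(q,(400,267),interpolation=2) for q in(a,b)]))
E
python3 st.py
```

```text
tcp [ 509.5 -338.8   67. ] yaw -0.0529 press [-192.4 -385.8] f [-0.6  0.6  0.1] q [ 0.53  0.46 -0.02  1.68  0.01  1.    0.45] op 36.9 t 19.9667
```

View pics/x1.png

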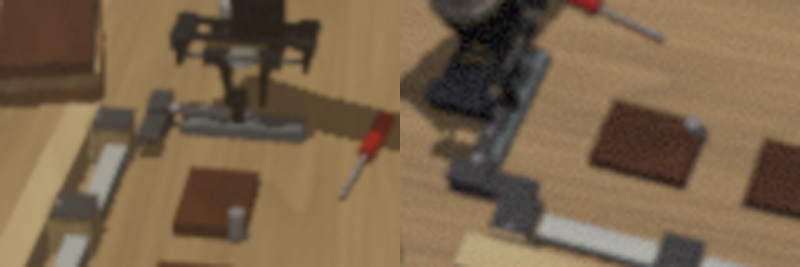

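The grip is now near mid-track at (238,112), so it moved with the fingers. I'll carry on pulling.

>>> step_arm(motion="-0.6 0.03 0 0;-0.6 0.03 0 0;-0.6 0.03 0 0;-0.6 0.03 0 0;-0.6 0.03 0 0;-0.6 0.03 0 0;-0.6 0.03 0 0;0 0 0 0")

```text
clock: 20.63
tcp_pos: [466.4, -336.8, 66.7]
tool_rot: [0.726, 0.688, -0.0, -0.001]
force: [0.0, 0.0, -0.6]
opening: 36.9
gripper_force: 0.0
```

>>> step_arm(motion="-0.4 0.02 0 0;-0.4 0.02 0 0;-0.3 0.02 0 0;0 0 0 0;0 0 0 0")

```text
clock: 21.05
tcp_pos: [458.9, -336.1, 67.1]
tool_rot: [0.725, 0.689, 0.001, 0.002]
force: [10.9, -2.8, -5.5]
opening: 36.9
gripper_force: 5.3
```

```bash
python3 st.py -246 -385
```

```text
tcp [ 458.9 -336.1   67.1] yaw -0.0517 press [-243.  -385.9] f [10.9 -2.8 -5.5] q [ 0.57  0.37 -0.02  1.8   0.01  0.96  0.5 ] op 36.9 t 21.05
need cm [-0.29  0.1 ] yaw deg to PY / PY+90 [-0.2 89.8]
```

>>> step_arm(motion="0.4 0 0 0;0.5 0 0 0;0 0 4 0;0 0 4 0;0 0 3 0;1 4 1 0;1 4 1 0;0 4 0 0")

```text
clock: 21.72
tcp_pos: [487.4, -216.4, 198.7]
tool_rot: [0.726, 0.688, 0.001, 0.001]
force: [1.2, 0.9, -0.5]
opening: 37.0
gripper_force: 0.0
```

>>> step_arm(motion="0 4.1 0 0;0 4.1 0 0;0 4.1 0 0;0 4.1 0 0;0 4.1 0 0;0 4.1 0 0;0 4.1 0 0;0 4.1 0 0", fingers=0.1)

```text
clock: 22.38
tcp_pos: [485.2, 112.2, 196.6]
tool_rot: [0.726, 0.688, -0.0, 0.0]
force: [1.4, 0.7, 0.0]
opening: 48.3
gripper_force: 0.0
```

>>> step_arm(motion="0 4.1 0 0;0 4.1 0 0;0 4.1 0 0;0 0 0 0;0 0 0 0")

```text
clock: 22.8
tcp_pos: [484.8, 235.9, 196.1]
tool_rot: [0.724, 0.69, -0.001, -0.001]
force: [0.1, -0.9, 0.2]
opening: 48.0
gripper_force: 0.0
```

```bash
python3 look.py w11; python3 st.py -244 370
python3 - <<'E'
from det import *; from plan import *
c=pickle.load(open("w11.pkl","rb")); i=cv2.imread("pics/w11.png")
s=cv2.imread("pics/scene0.png"); d=cv2.imread("pics/side0.png")
print("goblet",tri(("scene",(425,228),None),("side",(293,310),None)))
print("knob px",proj(None,np.r_[press(-244,370),97],c))
m=(i.max(2)<45).astype(np.uint8); m[215:]=0
for k in cv2.findContours(m,0,1)[0]:
    if cv2.contourArea(k)>150: print(cv2.minEnclosingCircle(k),cv2.contourArea(k))
E
```

```text
[484.8 235.9 196.1] -0.0479
  rect c [540.2 253.1] [124.   88.8] yaw -0.038 origin press [-228.5  256.8]
tcp [485.5 233.7 196. ] yaw -0.051 press [-248.1  184.6] f [ 0.4 -0.1 -0.3] q [-0.12  0.21 -0.47  1.73  0.1   1.22 -0.66] op 47.6 t 22.85
need cm [ 1.44 18.49] yaw deg to PY / PY+90 [-0.3 89.7]
goblet [506.12519312 532.7614271   79.66771417]
knob px [[336.2240166  -33.93809281]]
((537.0, 21.5), 25.401870727539062) 579.0
```

>>> step_arm(motion="0.7 4 0 0;0.7 4 0 0;0 0 0 0;0 0 0 0")

```text
clock: 23.18
tcp_pos: [499.7, 313.9, 195.8]
tool_rot: [0.725, 0.689, -0.001, -0.0]
force: [0.8, -0.8, 0.1]
opening: 47.7
gripper_force: 0.0
```

```bash
python3 look.py w12b; python3 edges.py w12b; python3 st.py -244 370
python3 - <<'E'
from det import *; from plan import *
c=pickle.load(open("w12b.pkl","rb")); i=cv2.imread("pics/w12b.png")
q=proj(None,np.r_[press(-244,370),99],c)[0]; print("knob px",q)
m=(i.max(2)<60).astype(np.uint8); m[225:]=0
for k in cv2.findContours(m,0,1)[0]:
    if cv2.contourArea(k)>150:
        (u,v),r=cv2.minEnclosingCircle(k); print((u,v),r,cv2.contourArea(k)); p=plane(None,(u,v),99,c)[0]; print(p,(p[:2]-PO)@R(PY))
E
```

```text
[499.7 313.9 195.8] -0.0514
tcp [500.2 312.3 196. ] yaw -0.0534 press [-237.8  263.8] f [ 0.1 -0.4 -0.1] q [-0.23  0.33 -0.5   1.6   0.16  1.25 -0.81] op 47.7 t 23.2333
need cm [-0.03 10.64] yaw deg to PY / PY+90 [-0.1 89.9]
knob px [320.65566259  81.30164781]
(506.5, 90.84375) 21.103105545043945 495.5
[647.09737202 405.04713691  99.        ] [-96.27400261 364.5680086 ]
(320.25921630859375, 79.09207153320312) 18.202192306518555 923.5
[499.68253013 420.29357826  99.        ] [-244.30760865  371.61365037]
```

View pics/w12b.png

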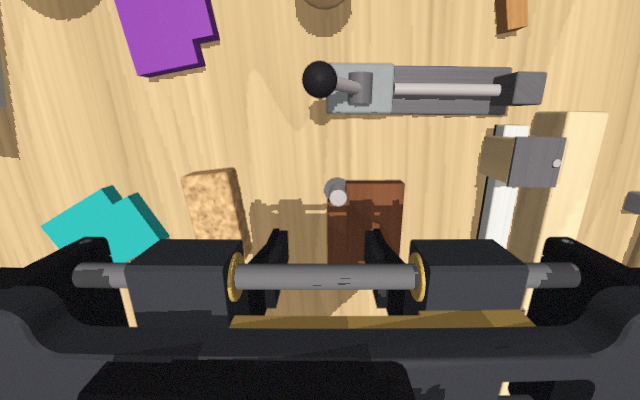

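The knob is at (320,79), press (-244,371), matching expectation. Next I'll straddle it and swing the lever.

>>> step_arm(motion="0 3.6 0 0;0 3.6 0 0;0 3.5 0 0;0 0 -3 0;0 0 -3 0;0 0 -2 0;0 0 -0.6 0;0 0 0 0")

```text
clock: 23.9
tcp_pos: [500.3, 417.7, 109.0]
tool_rot: [0.726, 0.687, -0.002, 0.001]
force: [-0.0, -0.2, 0.2]
opening: 47.9
gripper_force: 0.0
```

```bash
python3 st.py -154 370
```

```text
tcp [500.3 417.7 109. ] yaw -0.0548 press [-243.5  369.1] f [-0.  -0.2  0.2] q [-0.4   0.54 -0.49  1.51  0.27  1.16 -1.  ] op 47.9 t 23.9
need cm [ 8.94 -0.41] yaw deg to PY / PY+90 [-0. 90.]
```

>>> step_arm(motion="0.8 -0.04 0 0;0.8 -0.04 0 0;0.8 -0.04 0.1 0;0.8 -0.04 0.1 0;0.8 -0.04 0.1 0;0.8 -0.04 0 0;0.8 -0.04 0 0;0.8 -0.04 -0.1 0")

```text
clock: 24.57
tcp_pos: [564.9, 417.3, 112.6]
tool_rot: [0.725, 0.688, 0.0, 0.0]
force: [-1.8, -0.1, 1.3]
opening: 47.8
gripper_force: 0.9
```

>>> step_arm(motion="0.8 -0.04 -0.1 0;0.6 -0.04 0 0;0.4 -0.04 0 0;0.3 0 0 0;0.2 0 0 0;0 0 0 0;0 0 0 0")

```text
clock: 25.15
tcp_pos: [587.1, 416.2, 111.7]
tool_rot: [0.725, 0.688, 0.0, 0.0]
force: [1.0, 0.6, 0.1]
opening: 47.8
gripper_force: 0.2
```

```bash
python3 st.py -154 370
```

```text
tcp [587.1 416.2 111.7] yaw -0.0524 press [-156.8  372.4] f [1.  0.6 0.1] q [-0.39  0.67 -0.46  1.3   0.3   1.23 -0.91] op 47.8 t 25.15
need cm [ 0.27 -0.25] yaw deg to PY / PY+90 [-0.2 89.8]
```

>>> step_arm(motion="0.3 -0.1 0 0;0.3 -0.1 0 0;0 0 0 0;0 0 0 0")

```text
clock: 25.48
tcp_pos: [591.1, 415.3, 111.5]
tool_rot: [0.725, 0.689, -0.001, -0.001]
force: [-8.0, 1.0, 1.2]
opening: 48.0
gripper_force: 3.9
```

>>> step_arm(motion="0.3 0 0 0;0 0 0 0;0 0 0 0")

```text
clock: 25.73
tcp_pos: [591.6, 415.5, 111.3]
tool_rot: [0.724, 0.689, -0.003, -0.002]
force: [-17.6, -2.0, 6.9]
opening: 48.0
gripper_force: 8.7
```

>>> step_arm(motion="-0.6 0 0 0;-0.5 0 0 0;0 0 3 0;0 0 3 0;0 0 3 0;-0.8 -1.3 0 -7.1;-0.8 -1.3 0 -7.1;-0.8 -1.3 0 -7.1")

```text
clock: 26.4
tcp_pos: [561.3, 374.6, 202.5]
tool_rot: [0.842, 0.54, 0.001, 0.0]
force: [0.4, -0.7, -0.8]
opening: 47.6
gripper_force: 0.0
```

>>> step_arm(motion="-0.8 -1.3 0 -7.1;-0.8 -1.3 0 -7.1;-0.8 -1.3 0 -7.1;-0.8 -1.3 0 -7.1;-0.8 -1.3 0 -7.1;-0.8 -1.3 0 -7.1;-0.8 -1.3 0 -7.1;-0.8 -1.3 0 -7.1", fingers=0.03)

```text
clock: 27.07
tcp_pos: [497.1, 270.2, 202.0]
tool_rot: [0.997, 0.074, 0.001, -0.0]
force: [0.1, -0.3, 0.2]
opening: 45.0
gripper_force: 0.0
```

>>> step_arm(motion="-0.8 -1.3 0 -7.1;0 0 0 -4.8;0 0 0 0;0 0 0 0")

```text
clock: 27.4
tcp_pos: [489.3, 258.2, 202.1]
tool_rot: [1.0, -0.025, 0.001, -0.0]
force: [-1.0, 0.9, 0.5]
opening: 44.7
gripper_force: 0.0
```

```bash
python3 look.py w13; python3 st.py -260 201
python3 - <<'E'
from h import *
a=manip.camera("side")[130:305,205:375]; b=manip.camera("scene")[170:290,185:415]
a=cv2.resize(a,(400,412),interpolation=2); b=cv2.resize(b,(400,209),interpolation=2)
w=cv2.resize(cv2.imread("pics/w13.png"),(325,203))
b=np.vstack([b,np.pad(w,((0,0),(0,75),(0,0)))]); cv2.imwrite("pics/x2.png",np.hstack([a,b]))
E
```

```text
[489.3 258.2 202.1] 1.521
tcp [489.2 258.5 201.9] yaw 1.5218 press [-245.8  209.5] f [ 0.6  0.5 -0.3] q [-0.34  0.22 -0.26  1.7   0.06  1.23 -2.23] op 44.8 t 27.45
need cm [-1.46 -0.77] yaw deg to PY / PY+90 [-90.4  -0.4]
```

View pics/x2.png

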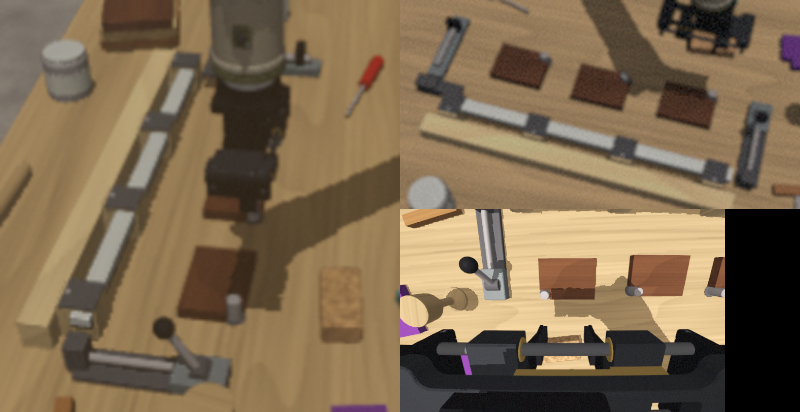

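The lever is over and the bar is up. All boards stand on their dogs. Now slide board1.

>>> step_arm(motion="-0.8 -0.4 0 -0.4;-0.7 -0.4 0 0;0 0 -4 0;0 0 -4 0;0 0 -4 0;0 0 -3 0;0 0 -2 0;0 0 0 0")

```text
clock: 28.22
tcp_pos: [470.6, 248.4, 27.4]
tool_rot: [1.0, -0.029, -0.003, 0.002]
force: [-1.3, -0.9, -0.0]
opening: 44.9
gripper_force: 0.0
```

>>> step_arm(motion="0 0 0 0;0 0 0 0")

```text
clock: 28.38
tcp_pos: [474.5, 250.7, 33.2]
tool_rot: [1.0, -0.03, 0.001, -0.0]
force: [0.6, 0.5, 1.4]
opening: 45.0
gripper_force: 0.0
```

```bash
python3 st.py -99.5 201
```

```text
tcp [474.5 250.7  33.2] yaw 1.5117 press [-260.1  200.9] f [0.6 0.5 1.4] q [-0.36  0.37 -0.24  1.9   0.12  0.88 -2.29] op 45.0 t 28.3833
need cm [16.03 -0.88] yaw deg to PY / PY+90 [-89.8   0.2]
```

>>> step_arm(motion="0.6 -0.03 -0.4 0.2;0.5 -0.03 0 0;0.5 -0.03 0 0;0.5 -0.03 0 0;0.8 -0.04 0 0;0.8 -0.05 0 0;0.8 -0.04 0 0;0.8 -0.05 0 0")

```text
clock: 29.05
tcp_pos: [527.8, 247.1, 27.5]
tool_rot: [1.0, -0.028, 0.0, 0.0]
force: [-2.6, 0.7, 1.3]
opening: 44.7
gripper_force: 0.7
```

>>> step_arm(motion="0.8 -0.04 0 0;0.8 -0.05 0 0;0.8 -0.04 0 0;0.8 -0.05 0 0;0.8 -0.04 0 0;0.8 -0.05 0 0;0.8 -0.04 0 0;0.8 -0.05 0 0")

```text
clock: 29.72
tcp_pos: [591.6, 243.6, 27.4]
tool_rot: [1.0, -0.028, -0.0, 0.0]
force: [-2.2, -0.3, 0.1]
opening: 44.6
gripper_force: 0.6
```

```bash
python3 st.py -99.5 201
```

```text
tcp [591.6 243.6  27.4] yaw 1.5151 press [-142.7  200.3] f [-2.2 -0.3  0.1] q [-0.31  0.57 -0.2   1.62  0.13  0.97 -2.18] op 44.6 t 29.7167
need cm [ 4.32 -0.17] yaw deg to PY / PY+90 [-90.   0.]
```

>>> step_arm(motion="0.8 -0.04 0 0;0.8 -0.05 0 0;0.8 -0.04 0 0;0.6 -0.03 0 0;0.5 -0.03 0 0;0.3 -0.02 0 0;0 0 0 0;0 0 0 0")

```text
clock: 30.38
tcp_pos: [628.9, 241.5, 27.5]
tool_rot: [1.0, -0.028, 0.0, 0.0]
force: [-1.2, -0.6, -0.4]
opening: 44.8
gripper_force: 0.0
```

>>> step_arm(motion="0.2 0 0 0;0.2 0 0 0;0.2 0 0 0;0 0 0 0;0 0 0 0")

```text
clock: 30.8
tcp_pos: [634.4, 241.5, 27.4]
tool_rot: [1.0, -0.028, -0.0, 0.0]
force: [-3.8, 0.2, 1.6]
opening: 45.1
gripper_force: 1.8
```

```bash
python3 st.py -99.5 201
```

```text
tcp [634.4 241.5  27.4] yaw 1.5152 press [-99.9 200.6] f [-3.8  0.2  1.6] q [-0.29  0.64 -0.19  1.5   0.13  1.02 -2.14] op 45.1 t 30.8
need cm [0.04 0.04] yaw deg to PY / PY+90 [-90.   0.]
```

Nearing the stop; seat it gently.

>>> step_arm(motion="0.15 0 0 0;0 0 0 0;0 0 0 0")

```text
clock: 31.05
tcp_pos: [634.5, 241.6, 27.3]
tool_rot: [1.0, -0.028, -0.002, 0.001]
force: [-10.9, -1.6, 5.1]
opening: 44.7
gripper_force: 5.2
```

>>> step_arm(motion="0.15 0 0 0;0 0 0 0;0 0 0 0")

```text
clock: 31.3
tcp_pos: [634.6, 241.7, 27.2]
tool_rot: [1.0, -0.027, -0.003, 0.001]
force: [-17.1, -3.9, 10.9]
opening: 44.9
gripper_force: 8.6
```

>>> step_arm(motion="-0.5 0 0 0;-0.8 0 0 0;0 0 4 0;0 0 4 0;0 0 4 0;-3 -2 4 0;-3 -2.5 2 0;-3 -4 0 0")

```text
clock: 31.97
tcp_pos: [548.6, 171.7, 202.3]
tool_rot: [1.0, -0.026, 0.004, -0.002]
force: [1.0, -0.3, 0.8]
opening: 44.8
gripper_force: 0.0
```

>>> step_arm(motion="-3 -4 0 0;-2 -4 0 0;0 -3 0 0;0 0 0 0;0 0 0 0;0 0 0 0")

```text
clock: 32.47
tcp_pos: [504.7, 69.0, 197.7]
tool_rot: [1.0, -0.028, 0.001, -0.0]
force: [-0.1, 0.1, -0.7]
opening: 44.9
gripper_force: 0.0
```

```bash
python3 look.py w14; python3 st.py -250 -3.4
```

```text
[504.7  69.  197.7] 1.5151
  rect c [520.5  45.1] [115.9  50.7] yaw -0.056 origin press [-235.7   48.6]
tcp [504.7  69.6 197.6] yaw 1.5163 press [-219.8   21.7] f [ 0.2  0.3 -0.1] q [-0.08  0.12 -0.16  1.82  0.02  1.2  -1.87] op 45.1 t 32.5167
need cm [-3.15 -2.34] yaw deg to PY / PY+90 [-90.1  -0.1]
```

>>> step_arm(motion="-1.6 -1.2 0 0;-1.6 -1.1 0 0;0 0 0 0;0 0 0 0")

```text
clock: 32.85
tcp_pos: [472.5, 46.2, 197.5]
tool_rot: [1.0, -0.027, 0.0, -0.0]
force: [-0.5, -0.9, -0.3]
opening: 44.6
gripper_force: 0.0
```

```bash
python3 look.py w15; python3 st.py -250 -3.4
```

```text
[472.5  46.2 197.5] 1.516
tcp [472.9  46.5 197.6] yaw 1.5164 press [-250.3   -3.1] f [ 0.2 -0.2 -0.3] q [-0.05  0.04 -0.14  1.9   0.01  1.2  -1.82] op 44.5 t 32.9
need cm [ 0.03 -0.04] yaw deg to PY / PY+90 [-90.1  -0.1]
```

>>> step_arm(motion="0 0 -4 0;0 0 -4 0;0 0 -4 0;0 0 -3 0;0 0 -2 0;0 0 0 0;0 0 0 0;0 0 0 0")

```text
clock: 33.57
tcp_pos: [473.1, 46.3, 27.6]
tool_rot: [1.0, -0.027, 0.0, -0.0]
force: [0.4, -0.6, 1.0]
opening: 44.5
gripper_force: 0.0
```

```bash
python3 st.py -99.5 -3.4
```

```text
tcp [473.1  46.3  27.6] yaw 1.516 press [-250.1   -3.3] f [ 0.4 -0.6  1. ] q [-0.06  0.26 -0.14  2.06  0.05  0.82 -1.86] op 44.5 t 33.5667
need cm [15.04 -0.84] yaw deg to PY / PY+90 [-90.  -0.]
```

>>> step_arm(motion="0.6 -0.03 0 0;0.5 -0.03 0 0;0.5 -0.03 0 0;0.5 -0.03 0 0;0.8 -0.04 0 0;0.8 -0.05 0 0;0.8 -0.04 0 0;0.8 -0.05 0 0")

```text
clock: 34.23
tcp_pos: [526.4, 42.3, 27.4]
tool_rot: [1.0, -0.028, 0.0, 0.0]
force: [-1.7, 0.5, 1.4]
opening: 44.9
gripper_force: 0.7
```

>>> step_arm(motion="0.8 -0.04 0 0;0.8 -0.05 0 0;0.8 -0.04 0 0;0.8 -0.05 0 0;0.8 -0.04 0 0;0.8 -0.05 0 0;0.8 -0.04 0 0;0.8 -0.05 0 0")

```text
clock: 34.9
tcp_pos: [590.3, 38.7, 27.4]
tool_rot: [1.0, -0.028, -0.0, 0.0]
force: [-0.5, 0.8, 0.1]
opening: 44.8
gripper_force: 0.6
```

>>> step_arm(motion="0.8 -0.04 0 0;0.8 -0.05 0 0;0.6 -0.03 0 0;0.5 -0.03 0 0;0.3 -0.02 0 0;0 0 0 0;0 0 0 0")

```text
clock: 35.48
tcp_pos: [619.6, 37.0, 27.4]
tool_rot: [1.0, -0.028, 0.0, 0.0]
force: [-0.6, 0.6, 0.1]
opening: 44.9
gripper_force: 0.0
```

```bash
python3 st.py -99.5 -3.4
```

```text
tcp [619.6  37.   27.4] yaw 1.5149 press [-103.3   -4.4] f [-0.6  0.6  0.1] q [-0.05  0.53 -0.11  1.68  0.07  0.94 -1.81] op 44.9 t 35.4833
need cm [0.39 0.08] yaw deg to PY / PY+90 [-90.   0.]
```

>>> step_arm(motion="0.2 0 0 0;0.2 0 0 0;0.15 0 0 0;0 0 0 0;0 0 0 0")

```text
clock: 35.9
tcp_pos: [623.3, 37.1, 27.1]
tool_rot: [1.0, -0.028, -0.002, 0.0]
force: [-8.5, 0.1, 5.4]
opening: 45.0
gripper_force: 4.2
```

>>> step_arm(motion="0.15 0 0 0;0 0 0 0;0 0 0 0")

```text
clock: 36.15
tcp_pos: [623.4, 37.1, 27.0]
tool_rot: [1.0, -0.028, -0.003, 0.0]
force: [-15.4, -1.3, 9.6]
opening: 44.6
gripper_force: 7.6
```

>>> step_arm(motion="0.1 0 0 0;0 0 0 0;0 0 0 0")

```text
clock: 36.4
tcp_pos: [623.5, 37.1, 26.9]
tool_rot: [1.0, -0.028, -0.004, 0.001]
force: [-20.1, -0.3, 14.7]
opening: 44.8
gripper_force: 9.9
```

```bash
python3 st.py -99.5 -3.4
```

```text
tcp [623.5  37.1  26.9] yaw 1.5153 press [-99.4  -4.1] f [-20.1  -0.3  14.7] q [-0.05  0.54 -0.1   1.66  0.06  0.96 -1.8 ] op 44.8 t 36.4
need cm [-0.01  0.07] yaw deg to PY / PY+90 [-90.  -0.]
```

>>> step_arm(motion="-0.5 0 0 0;-0.8 0 0 0;0 0 4 0;0 0 4 0;0 0 4 0;-2.5 -2.5 4 0;-3 -3 0 0;-3 -3.5 0 0")

```text
clock: 37.07
tcp_pos: [538.7, -43.2, 181.0]
tool_rot: [1.0, -0.027, 0.003, -0.0]
force: [0.1, -2.2, -0.6]
opening: 44.9
gripper_force: 0.0
```

>>> step_arm(motion="-3 -3.5 0 0;-3 -3.5 0 0;-0.4 -3.1 0 0;0 0 0 0;0 0 0 0;0 0 0 0")

```text
clock: 37.57
tcp_pos: [480.5, -137.2, 178.8]
tool_rot: [1.0, -0.028, 0.0, -0.0]
force: [-0.2, 0.2, -0.1]
opening: 44.9
gripper_force: 0.0
```

```bash
python3 st.py -250 -203
```

```text
tcp [ 480.5 -137.2  178.8] yaw 1.5153 press [-232.5 -186. ] f [-0.2  0.2 -0.1] q [ 0.19  0.11 -0.01  1.87  0.    1.16 -1.44] op 44.9 t 37.5667
need cm [-1.84 -1.6 ] yaw deg to PY / PY+90 [-90.   0.]
```

```bash
cat > chk.py <<'E'
from det import *; from plan import *
import sys
n=sys.argv[1]; i=manip.camera(n); c=info(n); cv2.imwrite("pics/chk_%s.png"%sys.argv[2],i)
h=cv2.cvtColor(i,cv2.COLOR_BGR2HSV).astype(int); m=((h[...,0]<=14)&(h[...,1]>90)&(h[...,2]>25)&(h[...,2]<135)).astype(np.uint8)
m=cv2.morphologyEx(m,cv2.MORPH_OPEN,np.ones((3,3)))
for k in cv2.findContours(m,0,1)[0]:
    if cv2.contourArea(k)<60: continue
    p=(plane(None,k[:,0],20,c)[:,:2]-PO)@R(PY)
    if abs(p).max()<480: print(n,int(cv2.contourArea(k)),"x",p[:,0].min().round(),p[:,0].max().round(),"y",p[:,1].min().round(),p[:,1].max().round())
E
python3 chk.py wrist a; python3 chk.py scene a; python3 chk.py side a
```

```text
wrist 2894 x -229.0 -184.0 y -259.0 -145.0
wrist 106 x -189.0 -183.0 y -206.0 -174.0
wrist 291 x -94.0 -83.0 y -26.0 19.0
wrist 327 x -94.0 -68.0 y -68.0 -28.0
wrist 504 x -94.0 -54.0 y 123.0 143.0
wrist 1564 x -72.0 -48.0 y -68.0 64.0
scene 80 x -91.0 -73.0 y 142.0 240.0
scene 70 x -90.0 -73.0 y -62.0 39.0
scene 409 x -212.0 -137.0 y -263.0 -135.0
side 270 x -92.0 -47.0 y 146.0 276.0
side 189 x -93.0 -49.0 y -60.0 67.0
side 245 x -209.0 -143.0 y -256.0 -120.0
```

>>> step_arm(motion="-0.9 -0.8 0 0;-0.9 -0.8 0 0;0 0 -4 0;0 0 -4 0;0 0 -4 0;0 0 -2.2 0;0 0 -0.9 0;0 0 0 0")

```text
clock: 38.38
tcp_pos: [460.3, -154.1, 26.1]
tool_rot: [1.0, -0.028, -0.002, -0.0]
force: [0.5, 1.0, 0.2]
opening: 44.8
gripper_force: 0.0
```

>>> step_arm(motion="0 0 0 0;0 0 0 0")

```text
clock: 38.55
tcp_pos: [463.4, -154.4, 29.5]
tool_rot: [1.0, -0.028, 0.001, 0.0]
force: [0.1, -0.2, 0.7]
opening: 45.0
gripper_force: 0.0
```

```bash
python3 st.py -99.5 -203
```

```text
tcp [ 463.4 -154.4   29.5] yaw 1.5147 press [-248.7 -204.2] f [ 0.1 -0.2  0.7] q [ 0.22  0.28  0.01  2.03 -0.    0.83 -1.4 ] op 45.0 t 38.55
need cm [14.9  -0.71] yaw deg to PY / PY+90 [-90.   0.]
```

>>> step_arm(motion="0.6 -0.03 -0.1 0;0.5 -0.03 0 0;0.5 -0.03 0 0;0.5 -0.03 0 0;0.8 -0.04 0 0;0.8 -0.05 0 0;0.8 -0.04 0 0;0.8 -0.05 0 0")

```text
clock: 39.22
tcp_pos: [516.1, -156.8, 26.6]
tool_rot: [1.0, -0.028, -0.0, 0.0]
force: [-1.0, 0.3, 0.8]
opening: 44.9
gripper_force: 0.5
```

>>> step_arm(motion="0.8 -0.04 0 0;0.8 -0.05 0 0;0.8 -0.04 0 0;0.8 -0.05 0 0;0.8 -0.04 0 0;0.8 -0.05 0 0;0.8 -0.04 0 0;0.8 -0.05 0 0")

```text
clock: 39.88
tcp_pos: [580.0, -160.5, 26.6]
tool_rot: [1.0, -0.028, -0.0, 0.0]
force: [-0.7, -0.4, -0.6]
opening: 45.1
gripper_force: 0.3
```

>>> step_arm(motion="0.8 -0.04 0 0;0.8 -0.05 0 0;0.6 -0.03 0 0;0.5 -0.03 0 0;0.2 -0.02 0 0;0 0 0 0;0 0 0 0")

```text
clock: 40.47
tcp_pos: [608.1, -162.2, 26.6]
tool_rot: [1.0, -0.028, 0.0, 0.0]
force: [0.1, -0.2, 0.2]
opening: 44.9
gripper_force: 0.0
```

>>> step_arm(motion="0.2 0 0 0;0.15 0 0 0;0 0 0 0;0 0 0 0")

```text
clock: 40.8
tcp_pos: [611.7, -162.1, 26.7]
tool_rot: [1.0, -0.028, 0.0, 0.0]
force: [-0.4, -0.3, -1.2]
opening: 44.4
gripper_force: 0.0
```

```bash
python3 st.py -99.5 -203
```

```text
tcp [ 611.7 -162.1   26.7] yaw 1.5149 press [-100.1 -203.7] f [-0.4 -0.3 -1.2] q [ 0.18  0.55  0.01  1.65 -0.01  0.95 -1.43] op 44.4 t 40.8
need cm [0.07 0.07] yaw deg to PY / PY+90 [-90.   0.]
```

>>> step_arm(motion="0.15 0 0 0;0 0 0 0;0 0 0 0")

```text
clock: 41.05
tcp_pos: [612.4, -162.3, 26.5]
tool_rot: [1.0, -0.028, -0.001, 0.0]
force: [-4.3, -0.6, 3.2]
opening: 44.6
gripper_force: 2.7
```

>>> step_arm(motion="0.15 0 0 0;0 0 0 0;0 0 0 0")

```text
clock: 41.3
tcp_pos: [612.5, -162.3, 26.3]
tool_rot: [1.0, -0.028, -0.002, -0.0]
force: [-12.3, 0.5, 8.4]
opening: 44.7
gripper_force: 6.0
```

>>> step_arm(motion="0.1 0 0 0;0 0 0 0;0 0 0 0")

```text
clock: 41.55
tcp_pos: [612.6, -162.3, 26.3]
tool_rot: [1.0, -0.028, -0.003, -0.0]
force: [-16.7, 1.8, 11.8]
opening: 44.6
gripper_force: 8.3
```

```bash
python3 st.py -99.5 -203
```

```text
tcp [ 612.6 -162.3   26.3] yaw 1.5144 press [ -99.2 -203.8] f [-16.7   1.8  11.8] q [ 0.18  0.55  0.01  1.64 -0.01  0.96 -1.44] op 44.6 t 41.55
need cm [-0.02  0.08] yaw deg to PY / PY+90 [-90.   0.]
```

>>> step_arm(motion="-0.5 0 0 0;-0.8 0 0 0;0 0 4 0;0 0 4 0;0 0 4 0;0 0 4 0;0 3 1.3 7.1;0 3.8 0 7.1")

```text
clock: 42.22
tcp_pos: [604.5, -97.5, 205.0]
tool_rot: [0.995, 0.095, 0.004, 0.002]
force: [1.1, 0.5, 0.1]
opening: 44.7
gripper_force: 0.0
```

>>> step_arm(motion="0 3.8 0 7.1;0 3.8 0 7.1;0 3.8 0 7.1;-0.2 3.8 0 7.1;-0.2 3.8 0 7.1;-0.2 3.8 0 7.1;-0.2 3.8 0 7.1;-0.2 3.8 0 7.1", fingers=0.1)

```text
clock: 42.88
tcp_pos: [592.4, 211.7, 200.0]
tool_rot: [0.828, 0.56, 0.001, 0.0]
force: [0.9, 0.5, -0.0]
opening: 48.1
gripper_force: 0.0
```

>>> step_arm(motion="-0.2 3.8 0 7.1;-0.2 3.8 0 7.1;-0.2 3.8 0 4.8;0 0 0 0;0 0 0 0")

```text
clock: 43.3
tcp_pos: [585.3, 327.1, 199.3]
tool_rot: [0.725, 0.689, 0.001, -0.001]
force: [-0.1, -1.7, -0.3]
opening: 47.7
gripper_force: 0.0
```

```bash
python3 chk.py scene b; python3 chk.py side b;  python3 look.py w16; python3 st.py -164 370;python3 - <<'E'
from det import *; from plan import *
c=pickle.load(open("w16.pkl","rb")); i=cv2.imread("pics/w16.png")
print("knob px",proj(None,np.r_[press(-164,370),97],c)[0])
m=(i.max(2)<60).astype(np.uint8); m[225:]=0
for k in cv2.findContours(m,0,1)[0]:
    if cv2.contourArea(k)>150:
        (u,v),r=cv2.minEnclosingCircle(k); p=plane(None,(u,v),97,c)[0]; print((u,v),r,p,(p[:2]-PO)@R(PY))
E
```

```text
scene 242 x -119.0 -73.0 y -50.0 72.0
scene 66 x -91.0 -73.0 y -259.0 -159.0
side 202 x -93.0 -48.0 y 145.0 280.0
side 106 x -106.0 -48.0 y 39.0 93.0
[587.  323.2 199.5] -0.0569
tcp [587.3 322.5 199.7] yaw -0.058 press [-151.4  278.8] f [-0.4  0.7  0.1] q [-0.28  0.49 -0.41  1.37  0.19  1.32 -0.75] op 47.8 t 43.45
need cm [-0.75  9.18] yaw deg to PY / PY+90 [  0.1 -89.9]
knob px [311.84102031 100.64969346]
(415.5, 102.5) 15.508162498474121 [664.15790843 408.20030407  97.        ] [-79.41464577 368.66269449]
(311.5, 98.5) 17.846668243408203 [579.61706232 415.90082606  97.        ] [-164.25248143  371.6617512 ]
```

Board2's near edge now reads x ≈ -119, with its y shifted. It may have been knocked, so I'll check with the wrist camera.

>>> step_arm(motion="0 -4 1 0;0 -4 1 0;0 -4 1 0;0 -4 1 0;0 -4 1 0;0 -4 0 0;0 -4 0 0;0 -4 0 0")

```text
clock: 44.12
tcp_pos: [586.2, 0.2, 250.4]
tool_rot: [0.728, 0.686, 0.0, 0.001]
force: [0.5, 0.2, -0.1]
opening: 47.6
gripper_force: 0.0
```

>>> step_arm(motion="0 -2.5 0 0;0 0 0 0;0 0 0 0")

```text
clock: 44.37
tcp_pos: [586.4, -24.6, 249.9]
tool_rot: [0.729, 0.685, -0.0, 0.001]
force: [-0.0, 1.4, 0.4]
opening: 47.9
gripper_force: 0.0
```

```bash
python3 look.py w17; python3 chk.py wrist c
```

```text
[586.4 -24.6 249.9] -0.0621
  rect c [640.3  55.5] [124.1  69.2] yaw -0.054 origin press [-116.7   65.6]
wrist 81 x 171.0 189.0 y -456.0 -429.0
wrist 179 x -90.0 -61.0 y -256.0 -238.0
wrist 208 x -91.0 -78.0 y -192.0 -148.0
wrist 76 x -12.0 0.0 y -154.0 -139.0
wrist 142 x -70.0 -49.0 y -154.0 -127.0
wrist 5121 x -118.0 -49.0 y -45.0 79.0
wrist 78 x -88.0 -56.0 y 139.0 143.0
```

View pics/w17.png

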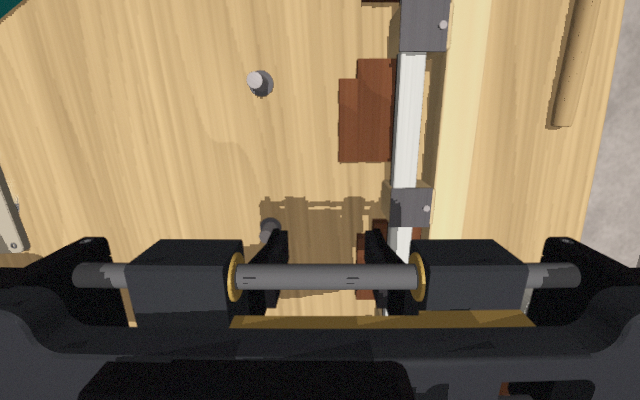

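Board2 was indeed knocked back about 28 mm and to +y, still square and at the bay mouth. I'll nudge it to -y with closed fingers, then reseat it.

>>> step_arm(motion="0 0 0 0.3;0 0 0 0;0 0 0 0;0 0 0 0", fingers=-1)

```text
clock: 44.8
tcp_pos: [586.7, -20.5, 249.7]
tool_rot: [0.724, 0.689, 0.0, 0.0]
force: [-0.5, -0.2, 0.3]
opening: 28.9
gripper_force: 0.0
```

```bash
python3 st.py -89 102
```

```text
tcp [586.7 -20.5 249.7] yaw -0.0496 press [-133.   -63.6] f [-0.5 -0.2  0.3] q [ 0.19  0.26 -0.28  1.55  0.07  1.34 -0.15] op 28.9 t 44.8
need cm [ 5.31 16.3 ] yaw deg to PY / PY+90 [-0.3 89.7]
```

>>> step_arm(motion="1.1 3.3 0 -0.3;1.1 3.3 0 0;1.1 3.3 0 0;1 3.3 0 0;1 3.1 0 0;0 0 0 0;0 0 0 0;0 0 0 0")

```text
clock: 45.47
tcp_pos: [639.7, 141.7, 249.4]
tool_rot: [0.727, 0.687, -0.0, 0.0]
force: [-0.3, -0.4, 0.5]
opening: 0.4
gripper_force: 0.0
```

>>> step_arm(motion="0 0 -4 0;0 0 -4 0;0 0 -4 0;0 0 -4 0;0 0 -4 0;0 0 -2.1 0;0 0 0 0;0 0 0 0")

```text
clock: 46.13
tcp_pos: [639.5, 140.0, 28.0]
tool_rot: [0.727, 0.686, -0.001, 0.0]
force: [0.5, 0.3, 0.0]
opening: 0.5
gripper_force: 0.0
```

```bash
python3 st.py -89 75.5
```

```text
tcp [639.5 140.   28. ] yaw -0.0578 press [-89.2  99.6] f [0.5 0.3 0. ] q [-0.05  0.61 -0.31  1.57  0.21  1.   -0.49] op 0.5 t 46.1333
need cm [-0.11 -2.4 ] yaw deg to PY / PY+90 [  0.1 -89.9]
```

>>> step_arm(motion="0 -0.5 0 0;0 -0.4 0 0;0 -0.4 0 0;0 -0.4 0 0;0 -0.4 0 0;0 -0.3 0 0;0 0 0 0;0 0 0 0")

```text
clock: 46.8
tcp_pos: [639.7, 117.4, 28.6]
tool_rot: [0.727, 0.687, -0.0, 0.0]
force: [-0.5, 0.8, 0.9]
opening: 0.3
gripper_force: 0.0
```

```bash
python3 st.py -128 3
```

```text
tcp [639.7 117.4  28.6] yaw -0.0564 press [-87.7  76.9] f [-0.5  0.8  0.9] q [-0.02  0.6  -0.31  1.58  0.21  1.   -0.45] op 0.3 t 46.8
need cm [-4.43 -7.16] yaw deg to PY / PY+90 [  0.1 -89.9]
```

>>> step_arm(motion="0 0.6 0 0;0 0.4 0 0;0 0 4 0;0 0 4 0;0 0 4 0;-1 -1 0 -7.1;-1 -1 0 -7.1;-1 -1 0 -7.1", fingers=-1)

```text
clock: 47.47
tcp_pos: [609.5, 98.7, 149.5]
tool_rot: [0.842, 0.539, 0.001, 0.0]
force: [0.0, 0.3, -0.8]
opening: 0.3
gripper_force: 0.0
```

>>> step_arm(motion="-1 -1 0 -7.1;-1 -1 0 -7.1;-1 -1 0 -7.1;0 -1 0 -7.1;0 -1 0 -7.1;0 0 0 -7.1;0 0 0 -7.1;0 0 0 -7.1", fingers=0.03)

```text
clock: 48.13
tcp_pos: [579.6, 48.6, 148.7]
tool_rot: [0.997, 0.073, 0.0, -0.0]
force: [-0.0, 0.5, 0.3]
opening: 41.9
gripper_force: 0.0
```

>>> step_arm(motion="0 0 0 -7.1;0 0 0 -4.8;0 0 0 0;0 0 0 0")

```text
clock: 48.47
tcp_pos: [579.6, 48.6, 148.6]
tool_rot: [1.0, -0.026, -0.0, 0.0]
force: [0.6, -0.1, 0.1]
opening: 44.7
gripper_force: 0.0
```

```bash
python3 st.py -145 3; python3 chk.py wrist d; python3 chk.py side d
```

```text
tcp [579.6  48.6 148.6] yaw 1.5189 press [-143.9    5. ] f [ 0.6 -0.1  0.1] q [-0.09  0.31 -0.09  1.7   0.03  1.14 -1.81] op 44.7 t 48.4667
need cm [-0.12 -0.19] yaw deg to PY / PY+90 [-90.2  -0.2]
wrist 4967 x -89.0 -51.0 y -259.0 -125.0
wrist 8687 x -116.0 -51.0 y -59.0 66.0
wrist 4948 x -89.0 -51.0 y 134.0 268.0
wrist 2544 x -18.0 1.0 y -259.0 -147.0
wrist 2734 x -18.0 0.0 y 149.0 268.0
side 280 x -93.0 -48.0 y 145.0 276.0
side 336 x -117.0 -48.0 y -57.0 78.0
```

>>> step_arm(motion="-0.1 -0.1 -4 -0.2;0 0 -4 0;0 0 -3 0;0 0 -1 0;0 0 0 0;0 0 0 0;0.5 -0.03 0 0;0.5 -0.03 0 0")

```text
clock: 49.23
tcp_pos: [590.6, 46.4, 31.1]
tool_rot: [1.0, -0.03, 0.002, -0.0]
force: [-0.2, -0.2, 0.2]
opening: 44.8
gripper_force: 0.0
```

>>> step_arm(motion="0.6 -0.03 0 0;0.6 -0.03 0 0;0.6 -0.03 0 0;0.5 -0.03 0 0;0.4 -0.02 0 0;0.3 -0.02 0 0;0 0 0 0;0 0 0 0")

```text
clock: 49.9
tcp_pos: [618.8, 44.6, 28.6]
tool_rot: [1.0, -0.03, 0.0, 0.0]
force: [-0.1, -0.0, 0.1]
opening: 45.2
gripper_force: 0.0
```

```bash
python3 st.py -99.5 3
```

```text
tcp [618.8  44.6  28.6] yaw 1.5114 press [-104.5    3.1] f [-0.1 -0.   0.1] q [-0.08  0.52 -0.08  1.68  0.05  0.94 -1.81] op 45.2 t 49.9
need cm [ 0.5  -0.04] yaw deg to PY / PY+90 [-89.8   0.2]
```

>>> step_arm(motion="0.25 0 0 0.2;0.25 0 0 0;0.1 0 0 0;0 0 0 0;0 0 0 0")

```text
clock: 50.32
tcp_pos: [623.7, 44.6, 28.4]
tool_rot: [1.0, -0.028, -0.001, 0.0]
force: [-4.8, 0.8, 3.7]
opening: 45.1
gripper_force: 2.7
```

>>> step_arm(motion="0.15 0 0 0;0 0 0 0;0 0 0 0")

```text
clock: 50.57
tcp_pos: [623.8, 44.7, 28.3]
tool_rot: [1.0, -0.028, -0.003, 0.0]
force: [-12.0, -1.0, 8.4]
opening: 44.6
gripper_force: 6.1
```

>>> step_arm(motion="0.15 0 0 0;0 0 0 0;0 0 0 0")

```text
clock: 50.82
tcp_pos: [624.0, 44.7, 28.1]
tool_rot: [1.0, -0.028, -0.004, 0.0]
force: [-18.5, -0.9, 14.0]
opening: 44.7
gripper_force: 9.4
```

```bash
python3 st.py -99.5 3
```

```text
tcp [624.   44.7  28.1] yaw 1.5153 press [-99.4   3.5] f [-18.5  -0.9  14. ] q [-0.08  0.54 -0.08  1.66  0.05  0.96 -1.81] op 44.7 t 50.8167
need cm [-0.01 -0.05] yaw deg to PY / PY+90 [-90.   0.]
```

Board2 is seated. Back off, verify all three, then go to the lever.

>>> step_arm(motion="-0.5 0 0 0;-0.8 0 0 0;-2 0 4 0;-2 0 4 0;0 0 4 0;0 0 4 0;0 0 0 0;0 0 0 0")

```text
clock: 51.48
tcp_pos: [578.9, 44.8, 186.3]
tool_rot: [1.0, -0.028, 0.003, -0.0]
force: [-0.6, 0.1, -0.5]
opening: 44.8
gripper_force: 0.0
```

```bash
python3 chk.py wrist e; python3 st.py -164 370
```

```text
wrist 3720 x -91.0 -53.0 y 134.0 265.0
wrist 3846 x -91.0 -53.0 y -257.0 -126.0
wrist 3765 x -90.0 -54.0 y -59.0 64.0
wrist 2178 x -21.0 -3.0 y 145.0 265.0
wrist 2067 x -20.0 -2.0 y -258.0 -142.0
wrist 2359 x -20.0 -2.0 y -59.0 65.0
tcp [577.7  44.7 184. ] yaw 1.515 press [-145.5    0.9] f [ 0.1 -0.4 -0.8] q [-0.08  0.27 -0.09  1.66  0.03  1.2  -1.8 ] op 44.9 t 51.5333
need cm [ 0.2  36.95] yaw deg to PY / PY+90 [-90.   0.]
```

>>> step_arm(motion="0 2.8 0.5 7.1;0 2.8 0.5 7.1;0 2.8 0.5 7.1;0 2.8 0 7.1;0 2.8 0 7.1;0 2.8 0 7.1;0 2.8 0 7.1;0 2.8 0 7.1", fingers=0.1)

```text
clock: 52.2
tcp_pos: [576.6, 269.7, 196.2]
tool_rot: [0.891, 0.454, -0.001, -0.0]
force: [1.0, 0.8, 0.5]
opening: 47.8
gripper_force: 0.0
```

>>> step_arm(motion="0 2.8 0 7.1;0 2.8 0 7.1;0 2.8 0 7.1;0 2.8 0 7.1;0.2 3 0 4.8;0 0 0 0;0 0 0 0")

```text
clock: 52.78
tcp_pos: [577.7, 412.5, 195.4]
tool_rot: [0.725, 0.688, -0.001, -0.001]
force: [0.6, -0.3, -0.3]
opening: 47.7
gripper_force: 0.0
```

```bash
python3 st.py -164 370
```

```text
tcp [577.7 412.5 195.4] yaw -0.0526 press [-166.   368.2] f [ 0.6 -0.3 -0.3] q [-0.41  0.59 -0.43  1.24  0.24  1.37 -0.87] op 47.7 t 52.7833
need cm [0.21 0.17] yaw deg to PY / PY+90 [-0.2 89.8]
```

>>> step_arm(motion="0.2 0.1 -3 0;0 0 -3 0;0 0 -2 0;0 0 -0.5 0;0 0 0 0;0 0 0 0")

```text
clock: 53.28
tcp_pos: [581.9, 411.2, 113.9]
tool_rot: [0.727, 0.687, 0.0, 0.0]
force: [-0.2, 0.3, 0.6]
opening: 47.6
gripper_force: 0.0
```

>>> step_arm(motion="-0.7 0.04 0 0;-0.7 0.04 0 0;-0.7 0.04 0.1 0;-0.7 0.04 0.1 0;-0.7 0.04 0 0;-0.7 0.04 0 0;-0.7 0.04 0 0;-0.7 0.04 0 0")

```text
clock: 53.95
tcp_pos: [524.4, 414.9, 115.1]
tool_rot: [0.726, 0.687, -0.0, -0.0]
force: [0.9, 0.2, 0.5]
opening: 47.9
gripper_force: 0.8
```

>>> step_arm(motion="-0.4 0.02 0 0;-0.4 0.02 0 0;0 0 0 0;0 0 0 0")

```text
clock: 54.28
tcp_pos: [517.0, 415.3, 114.9]
tool_rot: [0.726, 0.687, -0.0, -0.0]
force: [0.0, -0.4, 1.5]
opening: 48.1
gripper_force: 0.0
```

```bash
python3 st.py -237 370
```

```text
tcp [517.  415.3 114.9] yaw -0.0555 press [-226.8  367.5] f [ 0.  -0.4  1.5] q [-0.42  0.55 -0.45  1.48  0.25  1.17 -0.96] op 48.1 t 54.2833
need cm [-1.01  0.3 ] yaw deg to PY / PY+90 [  0. -90.]
```

>>> step_arm(motion="-0.3 0 0 0;-0.3 0 0 0;0 0 0 0;0 0 0 0")

```text
clock: 54.62
tcp_pos: [511.1, 415.3, 115.1]
tool_rot: [0.727, 0.687, -0.0, -0.0]
force: [0.2, -0.3, 0.1]
opening: 48.1
gripper_force: 0.0
```

>>> step_arm(motion="-0.2 0 0 0;0 0 0 0;0 0 0 0")

```text
clock: 54.87
tcp_pos: [509.3, 415.2, 115.2]
tool_rot: [0.727, 0.687, -0.0, -0.0]
force: [-0.2, -0.0, -0.2]
opening: 48.0
gripper_force: 0.1
```

>>> step_arm(motion="-0.2 0 0 0;0 0 0 0;0 0 0 0")

```text
clock: 55.12
tcp_pos: [507.4, 415.2, 115.2]
tool_rot: [0.727, 0.687, 0.0, 0.0]
force: [1.2, 0.6, 0.3]
opening: 48.2
gripper_force: 0.5
```

```bash
python3 st.py -237 370
```

```text
tcp [507.4 415.2 115.2] yaw -0.0558 press [-236.3  367. ] f [1.2 0.6 0.3] q [-0.42  0.53 -0.45  1.5   0.24  1.16 -0.97] op 48.2 t 55.1167
need cm [-0.05  0.31] yaw deg to PY / PY+90 [  0. -90.]
```

>>> step_arm(motion="-0.15 0 0 0;0 0 0 0;0 0 0 0")

```text
clock: 55.37
tcp_pos: [506.7, 415.1, 115.2]
tool_rot: [0.727, 0.687, 0.001, 0.0]
force: [5.7, 1.4, -3.4]
opening: 48.1
gripper_force: 2.5
```

>>> step_arm(motion="-0.15 0 0 0;0 0 0 0;0 0 0 0")

```text
clock: 55.62
tcp_pos: [506.2, 415.0, 115.2]
tool_rot: [0.727, 0.687, 0.001, 0.001]
force: [8.8, 2.5, -4.4]
opening: 47.9
gripper_force: 4.4
```

>>> step_arm(motion="-0.1 0 0 0;0 0 0 0;0 0 0 0")

```text
clock: 55.87
tcp_pos: [505.8, 415.0, 115.2]
tool_rot: [0.727, 0.687, 0.002, 0.001]
force: [10.5, 3.2, -7.2]
opening: 47.7
gripper_force: 5.8
```

The bar is on the boards. Next, the bolt.

>>> step_arm(motion="0.5 0 0 0;0.5 0 0 0;0 0 4 0;0 0 4 0;0 0 1 0;0 -4 0 0;0 -4 0 0;0 -4 0 0")

```text
clock: 56.53
tcp_pos: [512.8, 294.7, 205.3]
tool_rot: [0.726, 0.688, 0.0, -0.0]
force: [1.2, -0.2, -0.3]
opening: 48.1
gripper_force: 0.0
```

>>> step_arm(motion="-0.6 -4 0 0;-0.6 -4 0 0;-0.6 -4 0 0;-0.6 -4 0 0;-0.6 -4 0 0;-0.6 -4 0 0;-0.6 -4 0 0;-0.6 -4 0 0", fingers=-0.15)

```text
clock: 57.2
tcp_pos: [464.8, -26.2, 205.6]
tool_rot: [0.726, 0.687, 0.0, 0.0]
force: [1.1, -0.2, -0.0]
opening: 37.0
gripper_force: 0.0
```

>>> step_arm(motion="0 -4 0 0;0 -4 0 0;0 -4 0 0;0 -4 0 0;0 -4 0 0;0 -4 0 0;0 0 0 0;0 0 0 0")

```text
clock: 57.87
tcp_pos: [464.8, -266.7, 205.0]
tool_rot: [0.728, 0.686, -0.0, -0.0]
force: [0.6, 0.7, 0.0]
opening: 36.9
gripper_force: 0.0
```

```bash
python3 chk.py scene f; python3 chk.py side f; python3 st.py -235 -385;python3 - <<'E'
from det import *; from plan import *
c=info("wrist"); i=manip.camera("wrist"); cv2.imwrite("pics/w20.png",i)
print("grip px",proj(None,np.r_[press(-235,-385),61],c)[0])
m=(i.max(2)<50).astype(np.uint8); m[225:]=0
for k in cv2.findContours(m,0,1)[0]:
    if cv2.contourArea(k)>150: x=cv2.boundingRect(k); print(x, plane(None,(x[0]+x[2]/2,x[1]+x[3]/2),50,c)[0], cv2.contourArea(k))
E
```

```text
scene 105 x -89.0 -65.0 y 143.0 243.0
scene 108 x -90.0 -66.0 y -61.0 42.0
scene 94 x -88.0 -66.0 y -261.0 -155.0
side 256 x -94.0 -52.0 y 146.0 276.0
side 181 x -93.0 -52.0 y -57.0 78.0
side 127 x -93.0 -52.0 y -256.0 -134.0
tcp [ 465.7 -263.6  205.1] yaw -0.0548 press [-240.3 -313.1] f [ 0.  -0.3  0.1] q [ 0.44  0.16 -0.01  1.75  0.    1.23  0.37] op 36.9 t 57.9667
need cm [ 0.13 -7.21] yaw deg to PY / PY+90 [-0. 90.]
grip px [331.52440562 256.49547189]
(453, 43, 18, 96) [ 604.57456671 -168.11998636   50.        ] 510.5
```

>>> step_arm(motion="0.1 -3.6 0 0;0.1 -3.6 0 0;0 0 -4 0;0 0 -4 0;0 0 -3.5 0;0 0 -2 0;0 0 0 0;0 0 0 0")

```text
clock: 58.68
tcp_pos: [467.7, -335.3, 70.1]
tool_rot: [0.726, 0.688, 0.0, -0.001]
force: [0.4, -0.3, 1.5]
opening: 36.6
gripper_force: 0.0
```

>>> step_arm(motion="0.7 -0.04 0 0;0.7 -0.04 0 0;0.7 -0.04 0 0;0.7 -0.04 0 0;0.7 -0.04 0 0;0.7 -0.04 0 0;0.7 -0.04 0 0;0.7 -0.04 0 0")

```text
clock: 59.35
tcp_pos: [524.1, -340.0, 70.2]
tool_rot: [0.727, 0.687, -0.0, -0.0]
force: [-2.8, 0.3, 2.4]
opening: 36.9
gripper_force: 1.5
```

```bash
python3 st.py -156 -385
```

```text
tcp [ 524.1 -340.    70.2] yaw -0.0558 press [-177.7 -386.2] f [-2.8  0.3  2.4] q [ 0.48  0.48  0.03  1.65 -0.01  1.02  0.46] op 36.9 t 59.35
need cm [ 2.18 -0.01] yaw deg to PY / PY+90 [  0. -90.]
```

>>> step_arm(motion="0.6 -0.03 0 0;0.6 -0.03 0 0;0.4 -0.02 0 0;0.3 -0.02 0 0;0.2 0 0 0;0 0 0 0;0 0 0 0")

```text
clock: 59.93
tcp_pos: [544.8, -340.6, 70.2]
tool_rot: [0.726, 0.687, 0.0, 0.0]
force: [0.0, 0.4, -1.1]
opening: 37.2
gripper_force: 0.0
```

>>> step_arm(motion="0.2 0 0 0;0.1 0 0 0;0 0 0 0;0 0 0 0")

```text
clock: 60.27
tcp_pos: [547.4, -340.8, 70.2]
tool_rot: [0.727, 0.687, 0.0, -0.0]
force: [-1.9, 0.7, 0.9]
opening: 37.0
gripper_force: 0.8
```

>>> step_arm(motion="0.2 0 0 0;0 0 0 0;0 0 0 0")

```text
clock: 60.52
tcp_pos: [548.2, -341.0, 70.0]
tool_rot: [0.727, 0.687, -0.001, -0.001]
force: [-7.0, 1.8, 3.6]
opening: 37.1
gripper_force: 3.5
```

```bash
python3 st.py -156 -385
```

```text
tcp [ 548.2 -341.    70. ] yaw -0.0564 press [-153.6 -385.8] f [-7.   1.8  3.6] q [ 0.47  0.52  0.03  1.58 -0.01  1.04  0.44] op 37.1 t 60.5167
need cm [-0.24  0.09] yaw deg to PY / PY+90 [  0.1 -89.9]
```

>>> step_arm(motion="0.2 0 0 0;0 0 0 0;0 0 0 0")

```text
clock: 60.77
tcp_pos: [548.5, -341.0, 69.9]
tool_rot: [0.727, 0.687, -0.002, -0.003]
force: [-14.3, 3.6, 9.7]
opening: 36.8
gripper_force: 7.3
```

>>> step_arm(motion="-0.5 0 0 0;-0.4 0 0 0;0 0 4 0;0 0 4 0;0 0 4 0;0 0 4 0;0 0 2 0;0 0 0 0")

```text
clock: 61.43
tcp_pos: [544.6, -342.0, 256.8]
tool_rot: [0.727, 0.687, 0.002, 0.005]
force: [0.2, -0.5, 0.8]
opening: 37.1
gripper_force: 0.0
```

>>> step_arm(motion="-1 4 0 0;-1 4 0 0;-1 4 0 0;-1 4 0 0;0 4 0 0;0 4 0 0;0 0 0 0;0 0 0 0")

```text
clock: 62.1
tcp_pos: [502.6, -98.4, 250.0]
tool_rot: [0.725, 0.689, 0.0, 0.0]
force: [-0.5, -1.1, 0.0]
opening: 37.0
gripper_force: 0.0
```

```bash
python3 chk.py scene g; python3 chk.py side g; python3 st.py;python3 - <<'E'
from det import *; from plan import *
for n in("scene","side"):
    i=manip.camera(n); m=(i.max(2)<55).astype(np.uint8)
    for nm,P in(("knob",np.r_[press(-229,370),100]),("grip",np.r_[press(-165,-385),50])):
        q=proj(n,P)[0]; z=np.zeros_like(m); cv2.circle(z,tuple(int(v) for v in q.round()),16,1,-1)
        ys,xs=np.where(m&z)
        if len(xs): p=plane(n,(xs.mean(),ys.mean()),P[2])[0]; print(n,nm,len(xs),((p[:2]-PO)@R(PY)).round())
E
```

```text
scene 116 x -91.0 -66.0 y 143.0 241.0
scene 96 x -89.0 -66.0 y -58.0 39.0
scene 98 x -90.0 -66.0 y -259.0 -156.0
side 259 x -93.0 -52.0 y 145.0 276.0
side 179 x -92.0 -52.0 y -57.0 73.0
side 132 x -93.0 -52.0 y -257.0 -127.0
tcp [ 502.4 -101.8  249.9] yaw -0.0564 press [-212.7 -149.5] f [ 0.1 -0.5 -0.4] q [ 0.22  0.09 -0.12  1.74  0.01  1.31  0.04] op 37.0 t 62.2
scene knob 28 [-217.  365.]
scene grip 41 [-163. -380.]
side knob 37 [-227.  368.]
side grip 32 [-163. -422.]
```

All in place; hand in.

```bash
python3 -c "
from station import manip
print(manip.finish_job())"
```

```text
the job is handed in; nothing more can be done
None
```

I handed the job in at about 62 s: all three boards lie against the back stop, the bar rests on them and the bolt is home. Board2 got knocked out of its bay partway through and was reseated before I lowered the bar.

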